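# Fetch the battery from behind the cans and put it on charge

## Task

The blower's battery pack stands on the low shelf behind the spray can, the oil can and the glue bottle. Clear all three onto the blue tote lid, standing upright, then take the battery out and seat it fully in the charger's dock, its orange latch end towards the lamps, and after that stand the three back on the shelf where each one stood at the start. Knock nothing over, and leave the jar of screws and the tape measure where they are.

Things in the scene. Friction and masses are not known exactly. Their poses are not given: they have to be found in the camera images.
- spray_can: Loose red aerosol can, white band and cap, in the front row of three on the shelf (any order). 46 mm diameter, straight to 116 mm, cap to 151 mm; 0.2 kg. Row gaps are only 7 to 15 mm: fingers fit at its front (robot side) and its back, above the battery, not at its sides. Origin: centre of underside, z up.
- oil_can: Loose blue round oil can with a pointed brass nozzle, in the same front row; grip it front to back as well. 44 mm diameter, straight to 114 mm, nozzle to 150 mm; 0.18 kg. Origin: centre of underside, z up.
- glue_bottle: Loose yellow round glue bottle with white label and orange nozzle, in the same front row; grip it front to back as well. 48 mm diameter, straight to 112 mm, nozzle to 150 mm; 0.25 kg. Origin: centre of underside, z up.
- battery: Loose black battery pack, grey top, flat on the shelf 7 to 20 mm behind the row; 50 mm free behind it. 60 mm deep (x), 110 mm long (y), 57 mm high; above 44 mm only 50 mm deep. Grip across x, fingers in front and behind, once the row is gone. Orange latch at its +y end, which is left seen from the robot. 0.65 kg. Origin: centre of underside, z up.
- shelf: Low plywood shelf, fixed, 240 mm deep (x) by 300 mm wide (y), top surface 43 mm above its origin. Along its far (+x) edge a wooden lip, 20 mm thick, rises 38 mm above the top. The row stands along its y, the jar and tape measure at its two ends. Origin: centre of underside on the bench, +x away from the robot.
- lid: Flat blue tote lid on the bench, left or right, fixed: the place to set things aside. 280 mm (x, away from the robot; white clips at both ends) by 170 mm (y). Flat deck of 264 by 154 mm, 10 mm above the origin, inside an 8 mm wide rim 14 mm high. Takes three in a line along x, 87 mm apart. Origin: centre of underside.
- charger: Grey charger, fixed on the bench on the other side from the lid. 120 mm (x) by 190 mm (y), 50 mm high. Dock: recess in its top with black floor, 76 mm (x) by 126 mm (y), 14 mm deep, floor 36 mm above the origin, centre at x 0, y -25 mm. Lamp panel at its +y end. Battery drops in from above, length along y, 8 mm spare all round. Origin: centre of underside.
- jar: Small glass jar of brass screws with a steel cap, 46 mm in diameter, 68 mm high, at one end of the shelf beside the row; to be left alone. Origin: centre of underside.
- tape_measure: Green and black tape measure, 62 by 38 mm, 62 mm high, at the other end of the shelf beside the row; to be left alone. Origin: centre of underside.

How it is judged:
By the outcome, as a careful person would: the job done as asked, in the order asked, and still so for the second after the job is handed in, with the robot touching nothing.
It also fails if it takes over 149 s, if anything falls off the work surface, if the arm or the gripper's body presses on something with over 40 N, if the wrist force passes 120 N, or if a joint passes its speed limit or range.

## Robot

A 6-joint arm with a two-finger parallel gripper is mounted at the origin on the work surface. World frame = base frame: x ahead of the robot, y to its left, z up, the work surface at z = 0. Lengths are in m, angles in rad, forces in N, time in s.
With the tool pointing down it reaches from about 0.35 to 0.775 m from the base axis. Payload 5.5 kg.
Tool frame: the origin (TCP) lies between the finger pads; the fingertips stand env.nose_length ahead of it and the grasp point (between the pads) lies 8 mm behind it (env.nose_length is the distance from the TCP to the fingertips, in m); z points along the fingers, y is the direction in which the jaws open and shut (so a half turn about z gives the same grasp; the last joint's range is limited). The gripper opens to 85 mm and grips with 20 to 120 N. Pads are 22 mm wide; open, the fingers measure 114 mm over their backs; the gripper's body (76 mm by 85 mm) begins 54 mm behind the grasp point. The pads swing forward as they close: fully open they stand 13 mm farther back than shut.
Start: joints at [1.089, 0.313, 0.046, 1.304, 0, 1.431], TCP at [0.193, 0.542, 0.242] pointing down, gripper open.
Joint ranges: [-2.76, 2.76], [-0.86, 1.69], [-1.03, 1.26], [-2.2, 2.34], [-1.47, 1.5], [-3.14, 3.14]. Speed limits (rad/s): [2.57, 2.57, 3.14, 3.14, 3.14, 3.14].

## Interface

Orientations are given as a unit quaternion [w, x, y, z].
In Python, from workcell import env gives the robot as it stands. The module is installed in compiled form; this text tells all that it offers.
- The arm moves only by the shell command python3 -m creep 'ROWS' [FORCE]. ROWS is a JSON object of lists of equal length, an entry for each row: "hand": the finger opening in mm, from 0 to 85.4; "delta_pos": the shift along the tool's x, y, z scaled (see below), a list of three; "turn": the turn about the tool's z scaled (see below). In form: {"hand": [hand, ...], "delta_pos": [[dx, dy, dz], ...], "turn": [turn, ...]}. A call has exactly 5 rows; each row shifts and turns the commanded pose from where the row before left it, along the tool's axes as they then stand; what a row does not reach is not made up. The controller multiplies each number of a shift by 0.8 m and each number of a turn by 5 degrees. A row lasts 1/12 s, in which the tool goes at most 41.7 mm and 7.16 degrees, less where a joint would pass 70% of its speed; a pose out of reach is approached as far as the arm can. A call with a number of a shift or a turn outside -1 to 1 is refused whole. A call with a gripper value outside its range is refused whole. The fingers move at their own pace and stop on an object; FORCE is the grip in N (left out, the last holds). Time passes only in rows, so rows that do not move let the fingers close, or fill a call up. It gives the time, the measured TCP pose, the force and the opening at its end, in the units of the state.
- env.get_state(): the state, without advancing time (a new reading comes with each control period).
- env.read_camera(name): name is "scene" or "top" or "wrist"; returns a dict with "pixels" (480x640x3 uint8, red, green, blue), "depth" (480x640 float32, m along the optical axis (not along the pixel's ray), 0 where there is no reading), "fx", "fy", "cx", "cy" (pixels), "origin" and "orientation" of the camera in the world. Camera axes: x right, y down, z forward; pixel columns grow to the right and rows downward; lengths in m; the calibration is good to about 2 mm. A picture is of the moment at which its call begins.
- env.hand_in(): hands the job in, once; it reports no verdict.
Trained networks look in the newest picture that a camera, given by its name, has taken for a name from the list of things; names that differ only in an ending like _2 or _b are one class to them, and where a whole thing is asked for, a point or a joint stands for the part that bears it (a point fixed in the world has none). Each returns a list of dicts, best first, with "score" (0 to 1); they miss things now and then, are a little off and sometimes report something else, mostly with a low value. They report only what shows in the picture. A call takes as long as a camera call.
- env.find_in(camera, target): "location" ([row, column] in pixels, amid what is visible of it).
- env.pinpoint(camera, target): "location" ([row, column] in pixels: a listed point, or the origin of a listed thing).
The state is a dict: "clock": time; "joint_pos": joint angles; "qvel": joint speeds; "tau": joint torques, N m; "tcp_pos": TCP position; "orientation": TCP orientation; "wrist_force": force on the tool from outside, world axes, zero at the start; "ft_torque": the same for the moment, N m; "finger_gap": finger opening in m.
Only numpy, scipy, OpenCV 4.12 (cv2) and the standard library are available. Lean on these libraries where they do the work, as an engineer would, in place of code of your own. Each camera call takes 0.05 s, during which the arm holds its last target.

## Working session

There is one attempt and no reset: what is moved stays moved. The work goes in short steps, Python scripts to look and compute and a shell command to move; the robot and the scene stay as the last step left them, time stands still between calls to the robot, and variables do not carry over. Pictures are saved under pics/ and viewed, and the job is handed in when it is done.

```bash
mkdir -p pics; ls
cat > h.py <<'E'
import numpy as np, cv2
from workcell import env
from scipy.spatial.transform import Rotation as R
def rot(q): return R.from_quat([q[1],q[2],q[3],q[0]]).as_matrix()
def cam(n):
    c=env.read_camera(n); c['R']=rot(c['orientation']); return c
def save(c,f): cv2.imwrite('pics/'+f,c['pixels'][:,:,::-1])
def cloud(c):
    v,u=np.mgrid[0:480,0:640]; d=c['depth']
    p=np.stack([(u-c['cx'])/c['fx']*d,(v-c['cy'])/c['fy']*d,d],-1)
    P=p@c['R'].T+np.array(c['origin']); P[d==0]=np.nan; return P
def st():
    s=env.get_state(); r=rot(s['orientation'])
    print('t',round(s['clock'],2),'tcp',np.round(s['tcp_pos'],4),'gap',round(s['finger_gap'],4),'F',np.round(s['wrist_force'],1)); print(np.round(r,3).tolist(),'j',np.round(s['joint_pos'],2)); return s
E
python3 - <<'E'
from h import *
st();print(env.nose_length)
for n in ['scene','top','wrist']:
    c=cam(n); save(c,n+'0.png'); print(n,c['fx'],np.round(c['origin'],3),np.round(c['R'],3).tolist()); P=cloud(c)
    for t in ['spray_can','oil_can','glue_bottle','battery','shelf','lid','charger','jar','tape_measure']:
        o=[]
        for d in (env.find_in(n,t)[:1]):
            r,k=map(int,d['location']); o.append(('f',round(d['score'],2),r,k,np.round(P[r,k],3).tolist()))
        for d in (env.pinpoint(n,t)[:1]):
            r,k=map(int,d['location']); o.append(('p',round(d['score'],2),r,k))
        print(t,o)
st()
E
```

```text
pics
t 0.0 tcp [0.1925 0.5413 0.2414] gap 0.0857 F [-0.3  0.8 -0.8]
[[-0.942, 0.335, -0.001], [0.335, 0.942, -0.002], [0.0, -0.002, -1.0]] j [ 1.09  0.31  0.04  1.3  -0.    1.43]
0.011
scene 607.0975970291283 [1.103 0.292 0.846] [[-0.46, 0.701, -0.545], [0.888, 0.362, -0.283], [-0.001, -0.614, -0.789]]
spray_can [('f', 0.84, 202, 322, [0.555, 0.028, 0.154]), ('p', 0.81, 233, 325)]
oil_can [('f', 0.65, 229, 356, [0.562, 0.089, 0.132]), ('p', 0.65, 252, 355)]
glue_bottle [('f', 0.77, 194, 290, [0.549, -0.031, 0.136]), ('p', 0.84, 219, 295)]
battery [('f', 0.62, 253, 296, [0.622, 0.018, 0.098]), ('p', 0.68, 260, 296)]
shelf [('f', 0.86, 287, 305, [0.637, 0.041, 0.041]), ('p', 0.63, 270, 306)]
lid [('f', 0.61, 175, 162, [0.52, -0.327, 0.011]), ('p', 0.96, 172, 167)]
charger [('f', 0.71, 305, 507, [0.521, 0.334, 0.038]), ('p', 0.94, 310, 500)]
jar [('f', 0.6, 281, 371, [0.619, 0.142, 0.103]), ('p', 0.65, 290, 368)]
tape_measure [('f', 0.71, 211, 244, [0.589, -0.095, 0.102]), ('p', 0.74, 222, 247)]
top 560.7105992879106 [0.36  0.014 1.087] [[0.0, -0.98, 0.199], [-1.0, -0.001, -0.003], [0.0
[... 476 characters left out ...]
500)]
charger [('f', 0.67, 277, 155, [0.509, 0.336, 0.037]), ('p', 0.89, 280, 159)]
jar [('f', 0.74, 225, 259, [0.593, 0.133, 0.11]), ('p', 0.96, 229, 263)]
tape_measure [('f', 0.59, 241, 391, [0.566, -0.103, 0.102]), ('p', 0.97, 246, 388)]
wrist 341.4252935365222 [0.118 0.568 0.373] [[0.336, 0.895, 0.294], [0.942, -0.319, -0.105], [0.0, 0.313, -0.95]]
spray_can []
oil_can []
glue_bottle []
battery []
shelf [('f', 0.58, 475, 129, [0.482, 0.145, 0.0])]
lid []
charger [('f', 0.95, 425, 251, [0.446, 0.358, 0.01])]
jar []
tape_measure []
t 2.85 tcp [0.1928 0.5418 0.2423] gap 0.0853 F [-0.   0.3  0.1]
[[-0.942, 0.335, 0.0], [0.335, 0.942, 0.0], [-0.0, 0.0, -1.0]] j [1.09 0.31 0.05 1.3  0.   1.43]
```

View images.

View pics/scene0.png

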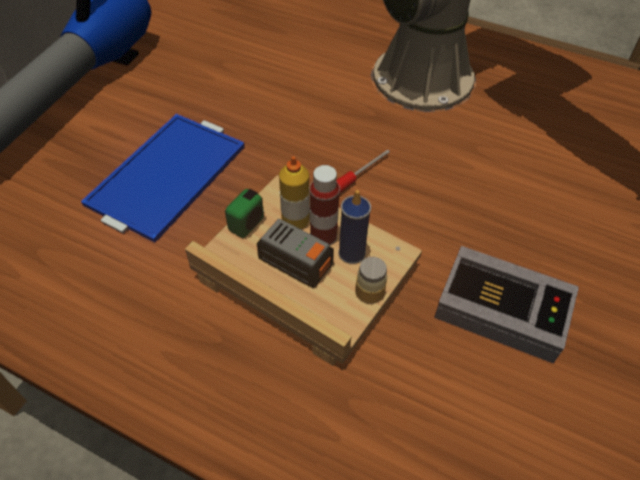

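View pics/top0.png

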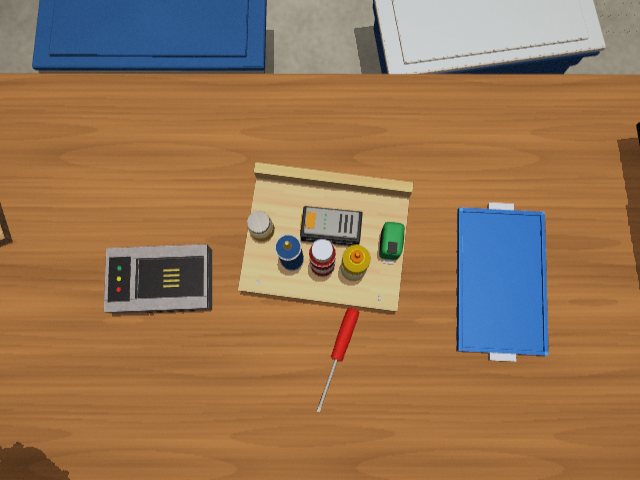

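```bash
cat > m.py <<'E'
from h import *
from scipy.optimize import least_squares
def clouds(names=('scene','top'),tag=None):
    out=[]
    for n in names:
        c=cam(n); 
        if tag: save(c,n+tag+'.png')
        P=cloud(c).reshape(-1,3); C=c['pixels'].reshape(-1,3); k=~np.isnan(P[:,0]); out.append((n,P[k],C[k]))
    return out
def circ(P,xy,r,z0,z1):
    k=(np.hypot(P[:,0]-xy[0],P[:,1]-xy[1])<r+.012)&(P[:,2]>z0)&(P[:,2]<z1); Q=P[k]
    s=least_squares(lambda x:np.hypot(Q[:,0]-x[0],Q[:,1]-x[1])-r,xy,loss='soft_l1',f_scale=.002)
    return s.x,k.sum(),np.sqrt(np.mean(s.fun**2))
def rect(P,z0,z1,box):
    k=(P[:,2]>z0)&(P[:,2]<z1)&(P[:,0]>box[0])&(P[:,0]<box[1])&(P[:,1]>box[2])&(P[:,1]<box[3]); Q=P[k]
    if len(Q)<10: return None
    # biggest connected blob on grid
    g=((Q[:,:2]-[box[0],box[2]])/.002).astype(int); im=np.zeros((int((box[1]-box[0])/.002)+2,int((box[3]-box[2])/.002)+2),np.uint8); im[g[:,0],g[:,1]]=1
    im=cv2.dilate(im,np.ones((3,3)))
    n,l,s,_=cv2.connectedComponentsWithStats(im); b=1+np.argmax(s[1:,4]); q=Q[l[g[:,0],g[:,1]]==b]
    c,wh,a=cv2.minAreaRect((q[:,:2]*1000).astype(np.float32))
    return np.round(c,1),np.round(wh,1),round(a,1),len(q),round(float(np.median(q[:,2])),4)
CANS={'spray_can':((.535,.028),.023),'oil_can':((.545,.087),.022),'glue_bottle':((.528,-.035),.024)}
E
python3 - <<'E'
from m import *
for n,P,C in clouds():
    print(n)
    for k,(xy,r) in CANS.items():
        x=xy
        for _ in range(3): x,m,e=circ(P,x,r,.06,.145)
        near=np.hypot(*(P[:,:2]-x).T)<.02
        print(k,np.round(x,4),m,round(e,4),'top z',np.round(P[near][:,2].max(),4))
    print('jar',circ(P,(.61,.137),.023,.055,.1))
    print('battop',rect(P,.094,.108,(.56,.66,-.08,.1)))
    print('shelf',rect(P,.036,.05,(.4,.72,-.2,.25)))
    print('lip',rect(P,.076,.09,(.64,.75,-.2,.25)))
    print('lid',rect(P,.006,.02,(.3,.7,-.45,-.2)))
    print('charger',rect(P,.044,.056,(.4,.62,.2,.48)))
    print('dock',rect(P,.028,.041,(.46,.56,.24,.44)))
    print('tape',rect(P,.095,.115,(.5,.65,-.15,-.07)))
E
```

```text
scene
spray_can [0.5337 0.0193] 1105 0.0041 top z 0.1962
oil_can [0.5441 0.0781] 924 0.0009 top z 0.1938
glue_bottle [ 0.5258 -0.037 ] 994 0.001 top z 0.1948
jar (array([0.60006642, 0.13530486]), np.int64(563), np.float64(0.00134945067017355))
battop (array([602.6,   4.9]), array([98.2, 51.7]), 84.2, 1642, 0.0985)
shelf (array([582.6,  15.3]), array([301. , 236.6]), 82.5, 9204, 0.0424)
lip (array([694.6,   0.8]), array([299.9,  22.9]), 82.7, 2444, 0.0803)
lid (array([ 509.5, -326.6]), array([175.7, 311.2]), 86.8, 10082, 0.0099)
charger (array([508.3, 330.8]), array([124.8, 190.3]), 2.1, 5105, 0.0495)
dock (array([504.1, 305.6]), array([ 72.1, 126.3]), 2.2, 3004, 0.0359)
tape (array([ 574.9, -104.9]), array([36.9, 61.7]), 84.5, 663, 0.1017)
top
spray_can [0.5325 0.0204] 175 0.0012 top z 0.1999
oil_can [0.5434 0.0784] 187 0.0003 top z 0.1977
glue_bottle [ 0.5247 -0.0369] 187 0.0019 top z 0.1975
jar (array([0.59974442, 0.13587808]), np.int64(208), np.float64(0.0011433735105271464))
battop (array([600.4,   4.3]), array([97.9, 50.5]), 84.3, 1443, 0.0998)
shelf (array([574.1,  15.8]), array([300.3, 222. ]), 82.5, 12087, 0.0438)
lip (array([6.92e+02, 4.00e-01]), array([299. ,  21.8]), 82.5, 1741, 0.0817)
lid (array([ 507.8, -325.4]), array([175. , 310.2]), 87.0, 13001, 0.011)
charger (array([506.8, 330.4]), array([121. , 191.3]), 2.4, 3889, 0.0512)
dock (array([508.5, 307.5]), array([ 75.5, 125.2]), 2.5, 2542, 0.0374)
tape (array([ 571.5, -106.5]), array([38.5, 62.6]), 82.6, 684, 0.1028)
```

```bash
python3 -m creep '{"hand":[66,66,66,66,66],"delta_pos":[[0,0,0],[0,0,0],[0,0,0],[0,0,0],[0,0,0]],"turn":[1,1,1,1,1]}' 40
python3 -m creep '{"hand":[66,66,66,66,66],"delta_pos":[[0,0,0],[0,0,0],[0,0,0],[0,0,0],[0,0,0]],"turn":[1,1,1,1,1]}'
python3 -m creep '{"hand":[66,66,66,66,66],"delta_pos":[[0,0,0],[0,0,0],[0,0,0],[0,0,0],[0,0,0]],"turn":[1,1,1,1,1]}'
python3 -m creep '{"hand":[66,66,66,66,66],"delta_pos":[[0,0,0],[0,0,0],[0,0,0],[0,0,0],[0,0,0]],"turn":[0.6,0,0,0,0]}'
cat >> h.py <<'E'
def go(x,y,z):
    s=st(); r=rot(s['orientation']); d=np.array([x,y,z])-s['tcp_pos']; t=r.T@d
    print('tool mm',np.round(t*1000,1),'units',np.round(t/.8,4),'rows>=',np.linalg.norm(d)/.036, 'yaw y',np.degrees(np.arctan2(r[1,1],r[0,1])))
E
python3 -c "
from h import *
go(.5252,-.037,.225)"
```

```text
clock: 3.37
tcp_pos: [0.1927, 0.5418, 0.2423]
orientation: [-0.0, 0.381, 0.924, 0.0]
wrist_force: [-0.7, -0.1, -0.2]
finger_gap: 0.0657
clock: 3.78
tcp_pos: [0.1928, 0.5418, 0.2423]
orientation: [-0.0, 0.572, 0.82, 0.0]
wrist_force: [-0.4, 0.0, 0.1]
finger_gap: 0.0662
clock: 4.2
tcp_pos: [0.1927, 0.5418, 0.2423]
orientation: [-0.0, 0.736, 0.677, 0.0]
wrist_force: [0.2, -0.3, -1.5]
finger_gap: 0.0659
clock: 4.62
tcp_pos: [0.1928, 0.5418, 0.2423]
orientation: [-0.0, 0.752, 0.659, 0.0]
wrist_force: [0.3, -0.5, 0.9]
finger_gap: 0.0659
t 4.62 tcp [0.1928 0.5418 0.2423] gap 0.0659 F [ 0.3 -0.5  0.9]
[[0.131, 0.991, 0.0], [0.991, -0.131, 0.0], [0.0, 0.0, -1.0]] j [1.09 0.31 0.05 1.3  0.   2.79]
tool mm [-530.2  405.4   17.3] units [-0.6627  0.5068  0.0216] rows>= 18.546360563095483 yaw y -7.532344992917705
```

```bash
python3 -m creep '{"hand":[66,66,66,66,66],"delta_pos":[[-0.033,0.025,0],[-0.033,0.025,0],[-0.033,0.025,0],[-0.033,0.025,0],[-0.033,0.025,0]],"turn":[0,0,0,0,0]}' >/dev/null
python3 -m creep '{"hand":[66,66,66,66,66],"delta_pos":[[-0.033,0.025,0],[-0.033,0.025,0],[-0.033,0.025,0],[-0.033,0.025,0],[-0.033,0.025,0]],"turn":[0,0,0,0,0]}'
python3 -m creep '{"hand":[66,66,66,66,66],"delta_pos":[[-0.033,0.025,0],[-0.033,0.025,0],[-0.033,0.025,0],[-0.033,0.025,0],[-0.033,0.025,0]],"turn":[0,0,0,0,0]}' >/dev/null
python3 -m creep '{"hand":[66,66,66,66,66],"delta_pos":[[-0.033,0.025,0],[-0.033,0.025,0],[-0.033,0.025,0],[-0.033,0.025,0],[0,0,0]],"turn":[0,0,0,0,0]}'
python3 - <<'E'
from h import *
go(.5252,-.037,.135)
c=cam('wrist'); save(c,'w1.png')
P=cloud(c)
for t in ['spray_can','oil_can','glue_bottle','battery','charger','lid']:
    for d in env.find_in('wrist',t)[:1]:
        r,k=map(int,d['location']); print(t,round(d['score'],2),r,k,np.round(P[r,k],3))
np.save('w1.npy',P)
E
```

```text
clock: 5.45
tcp_pos: [0.3567, 0.2523, 0.2426]
orientation: [0.0, 0.752, 0.659, 0.0]
wrist_force: [0.4, 1.0, 0.0]
finger_gap: 0.0662
clock: 6.28
tcp_pos: [0.5062, -0.0102, 0.242]
orientation: [0.002, 0.754, 0.657, 0.0]
wrist_force: [0.2, -0.4, 0.1]
finger_gap: 0.0659
t 6.28 tcp [ 0.5062 -0.0102  0.242 ] gap 0.0659 F [ 0.2 -0.4  0.1]
[[0.136, 0.991, 0.002], [0.991, -0.136, -0.002], [-0.002, 0.003, -1.0]] j [-0.18  0.18 -0.13  1.26 -0.    1.53]
tool mm [-23.8  22.2 107.1] units [-0.0297  0.0277  0.1339] rows>= 3.1102007463272887 yaw y -7.838157805173448
spray_can 0.74 204 345 [0.528 0.03  0.194]
oil_can 0.75 105 359 [0.541 0.078 0.19 ]
glue_bottle 0.84 279 341 [ 0.521 -0.025  0.169]
battery 0.76 190 425 [0.599 0.011 0.099]
```

View pics/w1.png

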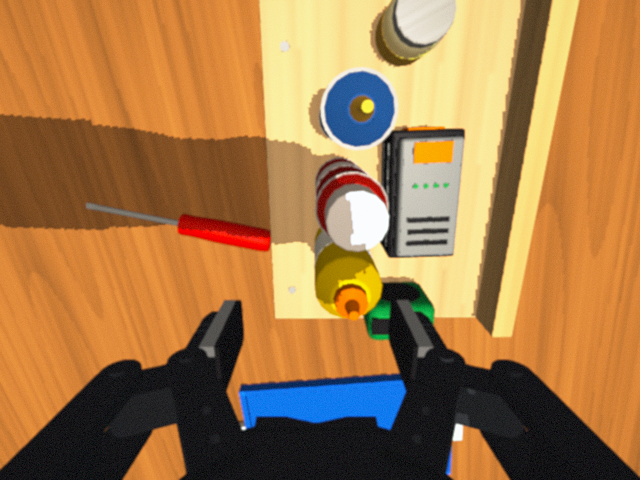

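```bash
python3 -m creep '{"hand":[66,66,66,66,66],"delta_pos":[[-0.015,0.014,0],[-0.015,0.014,0],[0,0,0],[0,0,0],[0,0,0]],"turn":[0,0,0,0,0]}'
python3 - <<'E'
from m import *
go(.5252,-.037,.135)
(n,P,C),=clouds(('wrist',),'2')
for k,(xy,r) in CANS.items():
    x=xy
    for _ in range(3): x,m,e=circ(P,x,r,.06,.145)
    near=np.hypot(*(P[:,:2]-x).T)<.02
    print(k,np.round(x,4),m,round(e,4),'top z',np.round(P[near][:,2].max(),4))
    nz=P[near&(P[:,2]>.17)]; print('nozzle',nz.mean(0) if len(nz) else None)
print('battop',rect(P,.094,.108,(.56,.66,-.08,.1)))
print('shelf z',np.nanmedian(P[(P[:,2]<.06)&(P[:,2]>.03)][:,2]))
E
```

```text
clock: 7.05
tcp_pos: [0.5224, -0.0327, 0.2421]
orientation: [-0.0, 0.753, 0.659, -0.0]
wrist_force: [-0.6, 0.5, -0.2]
finger_gap: 0.066
t 7.05 tcp [ 0.5224 -0.0327  0.2421] gap 0.066 F [-0.6  0.5 -0.2]
[[0.133, 0.991, -0.001], [0.991, -0.133, 0.0], [0.0, -0.001, -1.0]] j [-0.22  0.21 -0.09  1.27  0.    1.49]
tool mm [ -3.9   3.4 107.1] units [-0.0049  0.0043  0.1339] rows>= 2.977951262427395 yaw y -7.616660522219563
spray_can [0.562 0.036] 1860 0.0055 top z 0.1946
nozzle [0.54636491 0.02714104 0.19252932]
oil_can [0.5442 0.0771] 125 0.0001 top z 0.1942
nozzle [0.54375594 0.07510786 0.1801901 ]
glue_bottle [ 0.5256 -0.0387] 781 0.0003 top z 0.3218
nozzle [ 0.52686902 -0.02480756  0.29122081]
battop (array([601.9,   2.7]), array([98.1, 50.5]), 84.4, 7709, 0.0985)
shelf z 0.0424123750755627
```

```bash
python3 -m creep '{"hand":[66,66,66,66,66],"delta_pos":[[-0.0055,0.0043,0],[0,0,0.033],[0,0,0.033],[0,0,0.033],[0,0,0.034]],"turn":[0,0,0,0,0]}'
python3 -m creep '{"hand":[66,66,66,66,66],"delta_pos":[[0,0,0],[0,0,0],[0,0,0],[0,0,0],[0,0,0]],"turn":[0,0,0,0,0]}'
python3 - <<'E'
from h import *
go(.5254,-.0375,.135)
c=cam('wrist'); save(c,'w3.png')
c=cam('scene'); save(c,'s3.png')
E
```

```text
clock: 7.52
tcp_pos: [0.5254, -0.0373, 0.1352]
orientation: [0.001, 0.752, 0.659, 0.0]
wrist_force: [-0.0, -0.2, -0.3]
finger_gap: 0.0661
clock: 7.93
tcp_pos: [0.5262, -0.0374, 0.1376]
orientation: [0.001, 0.752, 0.659, 0.001]
wrist_force: [-0.5, 0.6, 0.2]
finger_gap: 0.0658
t 7.93 tcp [ 0.5262 -0.0374  0.1376] gap 0.0658 F [-0.5  0.6  0.2]
[[0.132, 0.991, 0.003], [0.991, -0.132, -0.001], [-0.0, 0.003, -1.0]] j [-0.22  0.28 -0.27  1.02  0.    1.48]
tool mm [-0.2 -0.8  2.6] units [-0.0003 -0.001   0.0032] rows>= 0.07445676753033306 yaw y -7.5788262846682946
```

View pics/w3.png

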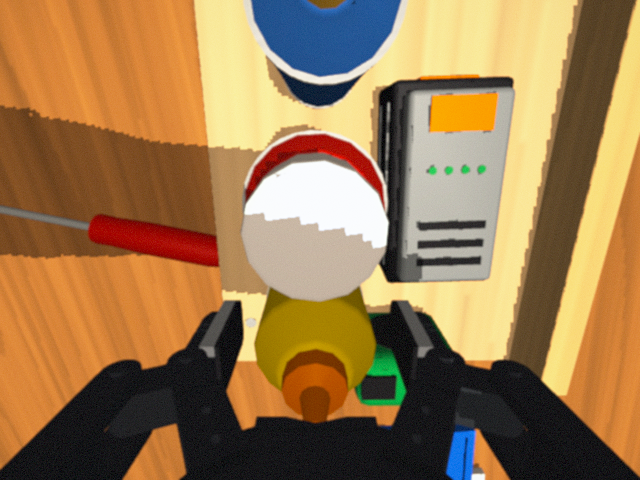

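```bash
python3 -m creep '{"hand":[66,60,50,40,30],"delta_pos":[[0,-0.001,0.003],[0,0,0],[0,0,0],[0,0,0],[0,0,0]],"turn":[0,0,0,0,0]}' 40
python3 -m creep '{"hand":[30,30,30,30,30],"delta_pos":[[0,0,0],[0,0,0],[0,0,0],[0,0,0],[0,0,0]],"turn":[0,0,0,0,0]}' 40
python3 -m creep '{"hand":[30,30,30,30,30],"delta_pos":[[0,0,0],[0,0,0],[0,0,0],[0,0,-0.01],[0,0,-0.02]],"turn":[0,0,0,0,0]}' 40
python3 -m creep '{"hand":[30,30,30,30,30],"delta_pos":[[0,0,-0.02],[0,0,-0.025],[0,0,-0.025],[0,0,0],[0,0,0]],"turn":[0,0,0,0,0]}' 40
python3 - <<'E'
from h import *
th=np.radians(-3.1); c0=np.array([.5085,-.326]); ex=np.array([np.cos(th),np.sin(th)])
for k in (-.087,0,.087): print(k,c0+k*ex)
go(.5085+.087*ex[0],-.326+.087*ex[1],.215)
c=cam('scene'); save(c,'s4.png')
E
```

```text
clock: 8.45
tcp_pos: [0.5246, -0.0371, 0.1337]
orientation: [0.0, 0.752, 0.659, 0.0]
wrist_force: [1.2, -0.6, 1.6]
finger_gap: 0.0467
clock: 8.87
tcp_pos: [0.5246, -0.0371, 0.1337]
orientation: [0.0, 0.752, 0.659, 0.0]
wrist_force: [0.8, 0.2, 2.5]
finger_gap: 0.0467
clock: 9.28
tcp_pos: [0.5217, -0.0365, 0.1554]
orientation: [-0.003, 0.752, 0.659, -0.002]
wrist_force: [-0.1, 0.0, -1.4]
finger_gap: 0.0467
clock: 9.7
tcp_pos: [0.5244, -0.0371, 0.2139]
orientation: [0.0, 0.752, 0.659, 0.0]
wrist_force: [-0.1, -0.2, -2.3]
finger_gap: 0.0471
-0.087 [ 0.42162731 -0.32129514]
0 [ 0.5085 -0.326 ]
0.087 [ 0.59537269 -0.33070486]
t 9.7 tcp [ 0.5244 -0.0371  0.2139] gap 0.0471 F [-0.1 -0.2 -2.3]
[[0.132, 0.991, 0.001], [0.991, -0.132, -0.0], [-0.0, 0.001, -1.0]] j [-0.22  0.23 -0.14  1.2   0.    1.48]
tool mm [-281.7  109.    -1. ] units [-0.3521  0.1363 -0.0012] rows>= 8.391155862354863 yaw y -7.581286508526604
```

View pics/s4.png

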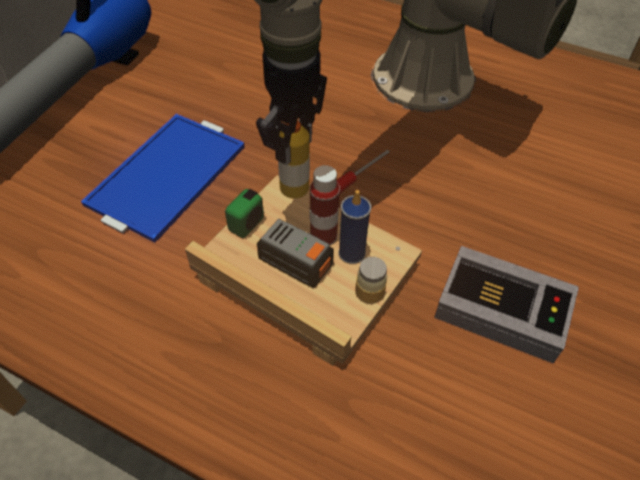

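```bash
python3 -m creep '{"hand":[30,30,30,30,30],"delta_pos":[[-0.02,0.008,0],[-0.035,0.0136,0],[-0.038,0.0146,0],[-0.038,0.0146,0],[-0.038,0.0146,0]],"turn":[0,0,0,0,0]}' 40
python3 -m creep '{"hand":[30,30,30,30,30],"delta_pos":[[-0.038,0.0146,0],[-0.038,0.0146,0],[-0.038,0.0146,0],[-0.038,0.0146,0],[-0.031,0.012,0]],"turn":[0,0,0,0,0]}' 40
python3 -m creep '{"hand":[30,30,30,30,30],"delta_pos":[[0,0,0],[0,0,0.03],[0,0,0.035],[0,0,0.032],[0,0,0.022]],"turn":[0,0,0,0,0]}' 40
python3 -m creep '{"hand":[30,30,30,30,30],"delta_pos":[[0,0,0],[0,0,0],[0,0,0],[0,0,0],[0,0,0]],"turn":[0,0,0,0,0]}' 40
python3 - <<'E'
from h import *
go(.5954,-.3307,.1015)
c=cam('scene'); save(c,'s5.png')
E
```

```text
clock: 10.17
tcp_pos: [0.5574, -0.1787, 0.2114]
orientation: [-0.002, 0.752, 0.659, -0.001]
wrist_force: [0.2, 0.8, -2.2]
finger_gap: 0.0468
clock: 10.58
tcp_pos: [0.594, -0.3323, 0.2107]
orientation: [-0.002, 0.753, 0.658, -0.001]
wrist_force: [1.0, 0.1, -1.0]
finger_gap: 0.0467
clock: 11.0
tcp_pos: [0.5925, -0.3287, 0.1132]
orientation: [-0.003, 0.752, 0.659, -0.001]
wrist_force: [-0.9, -1.3, -2.0]
finger_gap: 0.0468
clock: 11.42
tcp_pos: [0.5957, -0.331, 0.1201]
orientation: [0.001, 0.752, 0.659, 0.0]
wrist_force: [-1.1, 0.2, -1.6]
finger_gap: 0.0467
t 11.42 tcp [ 0.5957 -0.331   0.1201] gap 0.0467 F [-1.1  0.2 -1.6]
[[0.132, 0.991, 0.002], [0.991, -0.132, -0.002], [-0.001, 0.003, -1.0]] j [-0.62  0.57  0.14  1.14  0.    1.08]
tool mm [ 0.3 -0.4 18.6] units [ 0.0004 -0.0005  0.0232] rows>= 0.5167246995166367 yaw y -7.576700591181847
```

View pics/s5.png

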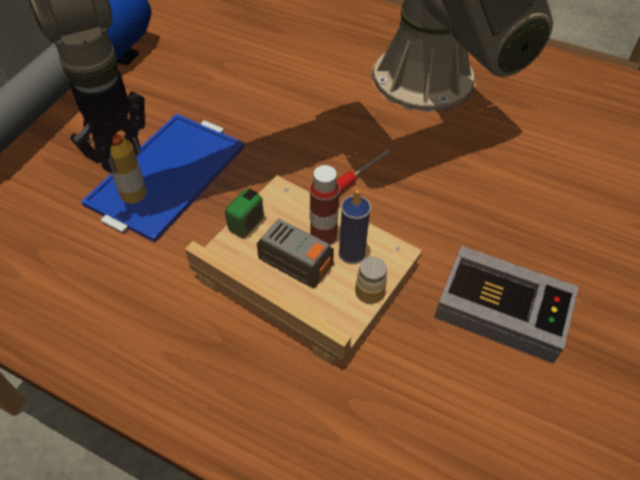

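```bash
python3 -m creep '{"hand":[30,30,30,30,30],"delta_pos":[[0,0,0.008],[0,0,0.008],[0,0,0.005],[0,0,0],[0,0,0]],"turn":[0,0,0,0,0]}' 40
python3 -m creep '{"hand":[30,30,30,30,30],"delta_pos":[[0,0,0],[0,0,0.0015],[0,0,0],[0,0,0],[0,0,0]],"turn":[0,0,0,0,0]}' 40
python3 -c "
from h import *
go(.5954,-.3307,.1015)"
```

```text
clock: 11.88
tcp_pos: [0.5945, -0.3303, 0.1009]
orientation: [-0.0, 0.752, 0.659, -0.0]
wrist_force: [-0.7, 0.9, -1.2]
finger_gap: 0.0466
clock: 12.3
tcp_pos: [0.5947, -0.3305, 0.1007]
orientation: [0.0, 0.752, 0.659, -0.0]
wrist_force: [-1.1, 0.7, 4.3]
finger_gap: 0.0472
t 12.3 tcp [ 0.5947 -0.3305  0.1007] gap 0.0472 F [-1.1  0.7  4.3]
[[0.132, 0.991, 0.0], [0.991, -0.132, -0.0], [-0.0, 0.0, -1.0]] j [-0.63  0.58  0.11  1.1  -0.    1.08]
tool mm [-0.1  0.7 -0.8] units [-0.0001  0.0008 -0.001 ] rows>= 0.028340731610299742 yaw y -7.586956642527204
```

```bash
python3 -m creep '{"hand":[50,55,60,66,66],"delta_pos":[[0,0,0],[0,0,0],[0,0,0],[0,0,0],[0,0,0]],"turn":[0,0,0,0,0]}' 40
python3 -m creep '{"hand":[66,66,66,66,66],"delta_pos":[[0,0,-0.01],[0,0,-0.02],[0,0,-0.035],[0,0,-0.04],[0,0,-0.04]],"turn":[0,0,0,0,0]}'
python3 -m creep '{"hand":[66,66,66,66,66],"delta_pos":[[0,0,-0.03],[0,0,0],[0,0,0],[0,0,0],[0,0,0]],"turn":[0,0,0,0,0]}'
python3 - <<'E'
from h import *
go(.5331,.0199,.24)
c=cam('scene'); save(c,'s6.png')
E
```

```text
clock: 12.72
tcp_pos: [0.5949, -0.3305, 0.1001]
orientation: [-0.0, 0.752, 0.659, 0.0]
wrist_force: [0.1, -0.0, -0.2]
finger_gap: 0.0659
clock: 13.13
tcp_pos: [0.5944, -0.3302, 0.2176]
orientation: [-0.0, 0.752, 0.659, -0.0]
wrist_force: [0.8, -0.2, -0.1]
finger_gap: 0.0659
clock: 13.55
tcp_pos: [0.5942, -0.3301, 0.2387]
orientation: [-0.001, 0.752, 0.659, -0.0]
wrist_force: [-0.4, 0.4, 0.1]
finger_gap: 0.0661
t 13.55 tcp [ 0.5942 -0.3301  0.2387] gap 0.0661 F [-0.4  0.4  0.1]
[[0.132, 0.991, -0.002], [0.991, -0.132, 0.002], [0.001, -0.002, -1.0]] j [-0.63  0.53  0.37  1.41  0.    1.08]
tool mm [ 338.9 -106.7   -0.6] units [ 0.4236 -0.1334 -0.0008] rows>= 9.868665850967188 yaw y -7.585168499832386
```

View pics/s6.png

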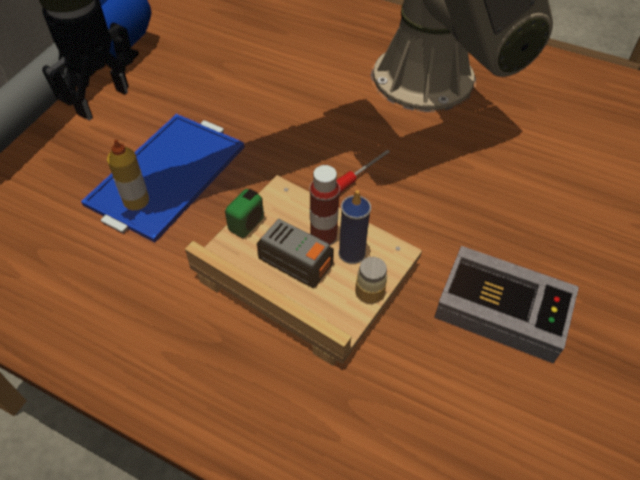

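Glue bottle stands upright on the lid (~(180,128)). Next the spray can.

```bash
python3 -m creep '{"hand":[66,66,66,66,66],"delta_pos":[[0.035,-0.011,0],[0.0432,-0.0136,0],[0.0432,-0.0136,0],[0.0432,-0.0136,0],[0.0432,-0.0136,0]],"turn":[0,0,0,0,0]}' >/dev/null
python3 -m creep '{"hand":[66,66,66,66,66],"delta_pos":[[0.0432,-0.0136,0],[0.0432,-0.0136,0],[0.0432,-0.0136,0],[0.0432,-0.0136,0],[0.0432,-0.0136,0]],"turn":[0,0,0,0,0]}'
python3 -m creep '{"hand":[66,66,66,66,66],"delta_pos":[[0,0,0],[0,0,0],[0,0,0],[0,0,0],[0,0,0]],"turn":[0,0,0,0,0]}'
python3 - <<'E'
from m import *
go(.5331,.0199,.136)
for n,P,C in clouds(('wrist','scene'),'7'):
  for k in ('spray_can','oil_can'):
    x,r=CANS[k]; x=(.5331,.0199) if k[0]=='s' else x
    for _ in range(3): x,m,e=circ(P,x,r,.075,.155)
    print(n,k,np.round(x,4),m,round(e,4))
E
```

```text
clock: 14.43
tcp_pos: [0.5324, 0.0213, 0.2391]
orientation: [-0.001, 0.752, 0.659, -0.001]
wrist_force: [1.2, -0.1, 0.0]
finger_gap: 0.0662
clock: 14.85
tcp_pos: [0.534, 0.0184, 0.2398]
orientation: [-0.0, 0.753, 0.658, -0.0]
wrist_force: [0.6, -0.3, -0.4]
finger_gap: 0.066
t 14.85 tcp [0.534  0.0184 0.2398] gap 0.066 F [ 0.6 -0.3 -0.4]
[[0.134, 0.991, -0.001], [0.991, -0.134, -0.0], [-0.0, -0.001, -1.0]] j [-0.12  0.24 -0.06  1.27 -0.    1.59]
tool mm [  1.4  -1.  103.8] units [ 0.0017 -0.0012  0.1298] rows>= 2.8848696449111157 yaw y -7.6939445543802885
wrist spray_can [0.5334 0.0189] 1106 0.0002
wrist oil_can [0.545 0.087] 0 nan
scene spray_can [0.5335 0.0205] 926 0.001
scene oil_can [0.5441 0.0782] 884 0.0009
  return _methods._mean(a, axis=axis, dtype=dtype,
  ret = ret.dtype.type(ret / rcount)
```

View pics/wrist7.png

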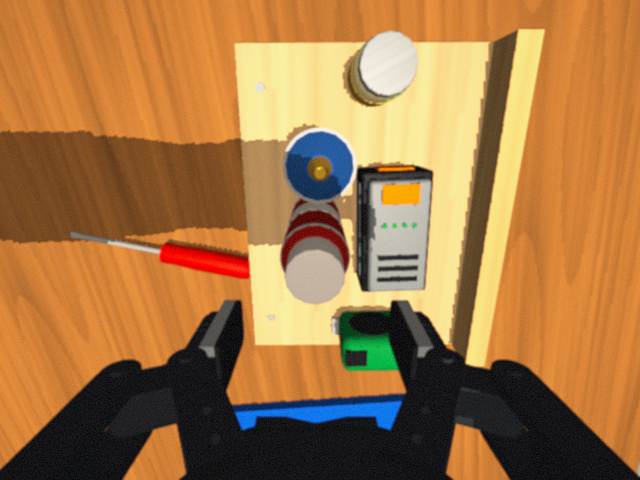

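```bash
python3 -m creep '{"hand":[66,66,66,66,66],"delta_pos":[[0.0014,-0.001,0.02],[0,0,0.034],[0,0,0.034],[0,0,0.03],[0,0,0.012]],"turn":[0,0,0,0,0]}'
python3 -m creep '{"hand":[66,66,66,66,66],"delta_pos":[[0,0,0],[0,0,0],[0,0,0],[0,0,0],[0,0,0]],"turn":[0,0,0,0,0]}'
python3 -m creep '{"hand":[60,54,48,40,30],"delta_pos":[[0,0,0],[0,0,0],[0,0,0],[0,0,0],[0,0,0]],"turn":[0,0,0,0,0]}' 40
python3 -m creep '{"hand":[30,30,30,30,30],"delta_pos":[[0,0,0],[0,0,0],[0,0,0],[0,0,0],[0,0,0]],"turn":[0,0,0,0,0]}' 40
python3 - <<'E'
from h import *
go(.5334,.0197,.136)
c=cam('scene'); save(c,'s8.png')
E
```

```text
clock: 15.37
tcp_pos: [0.5312, 0.0203, 0.1329]
orientation: [-0.002, 0.753, 0.658, -0.002]
wrist_force: [-0.7, -0.1, -1.0]
finger_gap: 0.066
clock: 15.78
tcp_pos: [0.5338, 0.0207, 0.1372]
orientation: [0.001, 0.752, 0.659, 0.001]
wrist_force: [0.6, -0.7, 0.1]
finger_gap: 0.0662
clock: 16.2
tcp_pos: [0.5335, 0.0209, 0.1367]
orientation: [0.0, 0.752, 0.659, 0.0]
wrist_force: [-0.1, -0.7, 3.3]
finger_gap: 0.0447
clock: 16.62
tcp_pos: [0.5335, 0.0208, 0.1367]
orientation: [0.0, 0.752, 0.659, 0.0]
wrist_force: [0.2, 0.4, 5.4]
finger_gap: 0.0449
t 16.62 tcp [0.5335 0.0208 0.1367] gap 0.0449 F [0.2 0.4 5.4]
[[0.132, 0.991, 0.001], [0.991, -0.132, 0.0], [0.0, 0.001, -1.0]] j [-0.11  0.29 -0.25  1.03  0.    1.59]
tool mm [-1.1  0.   0.7] units [-0.0014  0.      0.0009] rows>= 0.03726233251948666 yaw y -7.583662527436465
```

View pics/s8.png

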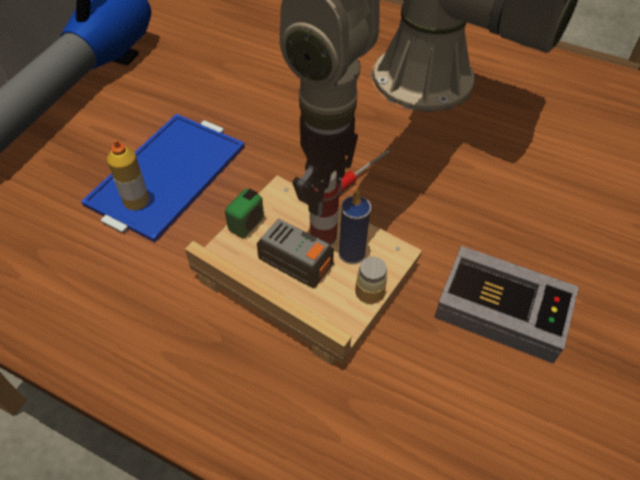

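```bash
python3 -m creep '{"hand":[30,30,30,30,30],"delta_pos":[[0,0,-0.01],[0,0,-0.02],[0,0,-0.03],[0,0,-0.03],[0,0,-0.012]],"turn":[0,0,0,0,0]}' 40
python3 -m creep '{"hand":[30,30,30,30,30],"delta_pos":[[-0.0194,0.0013,0],[-0.0344,0.002,0],[-0.04,0.0024,0],[-0.04,0.0024,0],[-0.04,0.0024,0]],"turn":[0,0,0,0,0]}' 40
python3 -m creep '{"hand":[30,30,30,30,30],"delta_pos":[[-0.04,0.0024,0],[-0.04,0.0024,0],[-0.04,0.0024,0],[-0.04,0.0024,0],[-0.04,0.0024,0]],"turn":[0,0,0,0,0]}' 40
python3 -m creep '{"hand":[30,30,30,30,30],"delta_pos":[[-0.04,0.0024,0],[-0.02,0.0012,0],[0,0,0],[0,0,0],[0,0,0]],"turn":[0,0,0,0,0]}' 40
python3 - <<'E'
from h import *
go(.5085,-.326,.112)
c=cam('scene'); save(c,'s9.png')
E
```

```text
clock: 17.08
tcp_pos: [0.5338, 0.0208, 0.2204]
orientation: [0.001, 0.752, 0.659, 0.001]
wrist_force: [0.6, -1.2, -1.0]
finger_gap: 0.0449
clock: 17.5
tcp_pos: [0.5223, -0.1189, 0.2169]
orientation: [-0.001, 0.752, 0.659, -0.0]
wrist_force: [0.2, 0.4, -2.2]
finger_gap: 0.0452
clock: 17.92
tcp_pos: [0.5106, -0.2791, 0.2167]
orientation: [-0.001, 0.752, 0.659, -0.0]
wrist_force: [-0.2, -0.4, -1.4]
finger_gap: 0.0453
clock: 18.33
tcp_pos: [0.5077, -0.3247, 0.2171]
orientation: [-0.001, 0.752, 0.659, 0.0]
wrist_force: [-0.6, -0.8, -1.8]
finger_gap: 0.0448
t 18.33 tcp [ 0.5077 -0.3247  0.2171] gap 0.0448 F [-0.6 -0.8 -1.8]
[[0.132, 0.991, -0.001], [0.991, -0.132, 0.002], [0.002, -0.002, -1.0]] j [-0.7   0.38  0.08  1.27  0.    1.  ]
tool mm [ -1.3   1.1 105.1] units [-0.0017  0.0014  0.1314] rows>= 2.920086328978811 yaw y -7.559288785166816
```

View pics/s9.png

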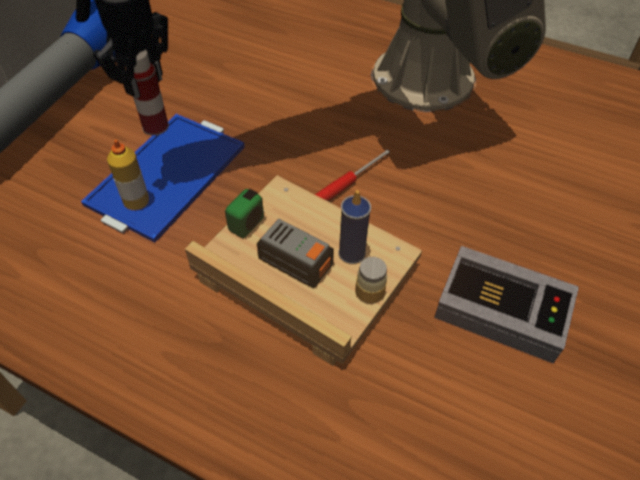

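```bash
python3 -m creep '{"hand":[30,30,30,30,30],"delta_pos":[[0,0.001,0.02],[0,0,0.035],[0,0,0.035],[0,0,0.03],[0,0,0.012]],"turn":[0,0,0,0,0]}' 40
python3 -m creep '{"hand":[30,30,30,30,30],"delta_pos":[[0,0,0],[0,0,0],[0,0,0],[0,0,0],[0,0,0]],"turn":[0,0,0,0,0]}' 40
python3 -c "
from h import *
go(.5085,-.326,.1037)"
```

```text
clock: 18.8
tcp_pos: [0.5074, -0.3228, 0.1089]
orientation: [-0.003, 0.752, 0.66, -0.0]
wrist_force: [-0.6, -0.2, -2.0]
finger_gap: 0.0448
clock: 19.22
tcp_pos: [0.5098, -0.3267, 0.114]
orientation: [0.001, 0.752, 0.659, 0.0]
wrist_force: [0.0, 0.7, -1.9]
finger_gap: 0.0448
t 19.22 tcp [ 0.5098 -0.3267  0.114 ] gap 0.0448 F [ 0.   0.7 -1.9]
[[0.132, 0.991, 0.002], [0.991, -0.132, -0.002], [-0.002, 0.003, -1.0]] j [-0.7   0.43 -0.1   1.04  0.    1.  ]
tool mm [ 0.5 -1.4 10.3] units [ 0.0006 -0.0017  0.0129] rows>= 0.2896077504985476 yaw y -7.578057103511261
```

```bash
python3 -m creep '{"hand":[30,30,30,30,30],"delta_pos":[[0,-0.001,0.005],[0,0,0.005],[0,0,0.0025],[0,0,0],[0,0,0]],"turn":[0,0,0,0,0]}' 40
python3 -m creep '{"hand":[30,30,30,30,30],"delta_pos":[[0,0,0],[0,0,0.001],[0,0,0],[0,0,0],[0,0,0]],"turn":[0,0,0,0,0]}' 40
python3 -c "
from h import *
go(.5085,-.326,.1037)"
```

```text
clock: 19.63
tcp_pos: [0.5083, -0.3263, 0.1037]
orientation: [0.001, 0.752, 0.659, -0.0]
wrist_force: [-1.5, 1.8, 7.9]
finger_gap: 0.0453
clock: 20.05
tcp_pos: [0.5083, -0.3264, 0.1037]
orientation: [0.001, 0.752, 0.659, -0.0]
wrist_force: [-2.4, 2.3, 12.5]
finger_gap: 0.0453
t 20.05 tcp [ 0.5083 -0.3264  0.1037] gap 0.0453 F [-2.4  2.3 12.5]
[[0.132, 0.991, 0.001], [0.991, -0.132, -0.002], [-0.002, 0.002, -1.0]] j [-0.7   0.44 -0.12  1.01 -0.    1.  ]
tool mm [0.4 0.2 0. ] units [0.0005 0.0002 0.    ] rows>= 0.012267686591063151 yaw y -7.592854233416108
```

```bash
python3 -m creep '{"hand":[50,55,60,66,66],"delta_pos":[[0,0,0],[0,0,0],[0,0,0],[0,0,0],[0,0,0]],"turn":[0,0,0,0,0]}' 40
python3 -m creep '{"hand":[66,66,66,66,66],"delta_pos":[[0,0,-0.01],[0,0,-0.02],[0,0,-0.035],[0,0,-0.04],[0,0,-0.04]],"turn":[0,0,0,0,0]}'
python3 -m creep '{"hand":[66,66,66,66,66],"delta_pos":[[0,0,-0.025],[0,0,0],[0.02,-0.001,0],[0.039,-0.0017,0],[0.039,-0.0017,0]],"turn":[0,0,0,0,0]}'
python3 -m creep '{"hand":[66,66,66,66,66],"delta_pos":[[0.04,-0.0017,0],[0.04,-0.0017,0],[0.04,-0.0017,0],[0.04,-0.0017,0],[0.04,-0.0017,0]],"turn":[0,0,0,0,0]}'
python3 -m creep '{"hand":[66,66,66,66,66],"delta_pos":[[0.04,-0.0017,0],[0.04,-0.0017,0],[0.04,-0.0017,0],[0.04,-0.0017,0],[0.04,-0.0017,0]],"turn":[0,0,0,0,0]}'
python3 -m creep '{"hand":[66,66,66,66,66],"delta_pos":[[0.009,-0.0017,0],[0,0,0],[0,0,0],[0,0,0],[0,0,0]],"turn":[0,0,0,0,0]}'
python3 - <<'E'
from m import *
go(.544,.078,.135)
for n,P,C in clouds(('wrist','scene'),'10'):
    x,r=CANS['oil_can']; x=(.544,.078)
    for _ in range(3): x,m,e=circ(P,x,r,.075,.155)
    print(n,np.round(x,4),m,round(e,4))
    print('lid',[circ(P,x,r,.04,.11)[0] for x,r in (((.595,-.331),.024),((.508,-.326),.023))] if n=='scene' else '')
E
```

```text
clock: 20.47
tcp_pos: [0.5079, -0.3258, 0.1011]
orientation: [-0.0, 0.752, 0.659, 0.0]
wrist_force: [-0.1, -0.3, -0.3]
finger_gap: 0.0663
clock: 20.88
tcp_pos: [0.5076, -0.3255, 0.2187]
orientation: [-0.001, 0.752, 0.659, -0.0]
wrist_force: [0.7, -0.6, -0.2]
finger_gap: 0.0662
clock: 21.3
tcp_pos: [0.5142, -0.2468, 0.2362]
orientation: [-0.001, 0.753, 0.658, -0.0]
wrist_force: [0.4, 1.2, 0.2]
finger_gap: 0.0659
clock: 21.72
tcp_pos: [0.5282, -0.0858, 0.2363]
orientation: [-0.001, 0.752, 0.659, -0.0]
wrist_force: [0.0, 0.2, -0.1]
finger_gap: 0.0662
clock: 22.13
tcp_pos: [0.5423, 0.0735, 0.2363]
orientation: [-0.001, 0.752, 0.659, -0.001]
wrist_force: [0.4, -0.1, 0.1]
finger_gap: 0.0659
clock: 22.55
tcp_pos: [0.543, 0.0774, 0.2373]
orientation: [-0.0, 0.753, 0.658, -0.0]
wrist_force: [0.1, -0.4, 0.0]
finger_gap: 0.0658
t 22.55 tcp [0.543  0.0774 0.2373] gap 0.0658 F [ 0.1 -0.4  0. ]
[[0.134, 0.991, -0.001], [0.991, -0.134, -0.0], [-0.0, -0.001, -1.0]] j [-0.    0.26 -0.03  1.27 -0.    1.7 ]
tool mm [  0.8   0.9 102.2] units [0.001  0.0012 0.1278] rows>= 2.8404659656641247 yaw y -7.686586501888837
wrist [0.5441 0.0765] 1125 0.0002
lid 
scene [0.5441 0.0782] 890 0.0009
lid [array([ 0.59603218, -0.33067942]), array([ 0.50841547, -0.32697181])]
```

View pics/scene10.png

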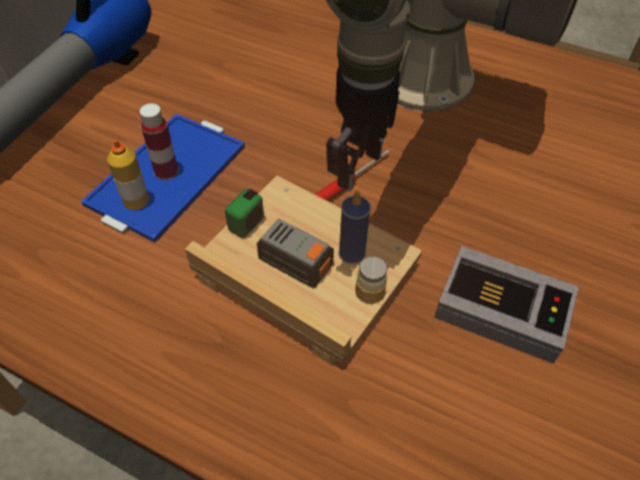

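```bash
python3 -m creep '{"hand":[66,66,66,66,66],"delta_pos":[[0,0.001,0.02],[0,0,0.034],[0,0,0.034],[0,0,0.03],[0,0,0.01]],"turn":[0,0,0,0,0]}'
python3 -m creep '{"hand":[66,66,66,66,66],"delta_pos":[[0,0,0],[0,0,0],[0,0,0],[0,0,0],[0,0,0]],"turn":[0,0,0,0,0]}'
python3 -m creep '{"hand":[60,54,48,40,30],"delta_pos":[[0,0,0],[0,0,0],[0,0,0],[0,0,0],[0,0,0]],"turn":[0,0,0,0,0]}' 40
python3 -m creep '{"hand":[30,30,30,30,30],"delta_pos":[[0,0,0],[0,0,0],[0,0,0],[0,0,0],[0,0,0]],"turn":[0,0,0,0,0]}' 40
python3 - <<'E'
from h import *
go(.544,.0775,.135)
c=cam('scene'); save(c,'s11.png')
E
```

```text
clock: 23.07
tcp_pos: [0.5418, 0.0776, 0.1315]
orientation: [-0.002, 0.753, 0.658, -0.002]
wrist_force: [-0.2, 0.1, -0.2]
finger_gap: 0.0661
clock: 23.48
tcp_pos: [0.5451, 0.0784, 0.1366]
orientation: [0.001, 0.752, 0.659, 0.001]
wrist_force: [0.3, 0.0, -0.1]
finger_gap: 0.0663
clock: 23.9
tcp_pos: [0.5443, 0.0786, 0.1356]
orientation: [0.0, 0.752, 0.659, 0.0]
wrist_force: [-0.1, -0.7, 2.9]
finger_gap: 0.0431
clock: 24.32
tcp_pos: [0.5444, 0.0785, 0.1356]
orientation: [0.0, 0.752, 0.659, 0.0]
wrist_force: [-1.4, 0.3, 5.4]
finger_gap: 0.043
t 24.32 tcp [0.5444 0.0785 0.1356] gap 0.043 F [-1.4  0.3  5.4]
[[0.132, 0.991, 0.001], [0.991, -0.132, 0.0], [0.0, 0.001, -1.0]] j [-0.    0.32 -0.21  1.04  0.    1.7 ]
tool mm [-1.1 -0.2  0.6] units [-0.0013 -0.0003  0.0008] rows>= 0.03477737496149202 yaw y -7.582556473437701
```

```bash
python3 -m creep '{"hand":[30,30,30,30,30],"delta_pos":[[0,0,-0.01],[0,0,-0.02],[0,0,-0.03],[0,0,-0.03],[0,0,-0.012]],"turn":[0,0,0,0,0]}' 40
python3 -m creep '{"hand":[30,30,30,30,30],"delta_pos":[[-0.02,-0.0032,0],[-0.0325,-0.0055,0],[-0.039,-0.0065,0],[-0.039,-0.0065,0],[-0.039,-0.0065,0]],"turn":[0,0,0,0,0]}' 40
python3 -m creep '{"hand":[30,30,30,30,30],"delta_pos":[[-0.039,-0.0065,0],[-0.039,-0.0065,0],[-0.039,-0.0065,0],[-0.039,-0.0065,0],[-0.039,-0.0065,0]],"turn":[0,0,0,0,0]}' 40
python3 -m creep '{"hand":[30,30,30,30,30],"delta_pos":[[-0.039,-0.0065,0],[-0.039,-0.0065,0],[-0.039,-0.0065,0],[-0.034,-0.006,0],[0,0,0]],"turn":[0,0,0,0,0]}' 40
python3 -m creep '{"hand":[30,30,30,30,30],"delta_pos":[[0,0,0],[0,0,0.02],[0,0,0.035],[0,0,0.035],[0,0,0.03]],"turn":[0,0,0,0,0]}' 40
python3 -m creep '{"hand":[30,30,30,30,30],"delta_pos":[[0,0,0],[0,0,0],[0,0,0],[0,0,0],[0,0,0]],"turn":[0,0,0,0,0]}' 40
python3 - <<'E'
from h import *
go(.4216,-.3213,.1026)
c=cam('scene'); save(c,'s12.png')
E
```

```text
clock: 24.78
tcp_pos: [0.5449, 0.0784, 0.2194]
orientation: [0.001, 0.752, 0.659, 0.001]
wrist_force: [1.3, -0.0, -2.1]
finger_gap: 0.0429
clock: 25.2
tcp_pos: [0.5027, -0.0538, 0.2158]
orientation: [-0.001, 0.752, 0.659, -0.0]
wrist_force: [-0.3, -0.5, -2.3]
finger_gap: 0.043
clock: 25.62
tcp_pos: [0.4563, -0.2053, 0.2159]
orientation: [-0.001, 0.752, 0.659, -0.0]
wrist_force: [1.5, 0.2, -2.7]
finger_gap: 0.0431
clock: 26.03
tcp_pos: [0.4198, -0.3257, 0.2156]
orientation: [0.0, 0.754, 0.657, -0.001]
wrist_force: [1.1, 1.0, -2.1]
finger_gap: 0.0432
clock: 26.45
tcp_pos: [0.421, -0.3194, 0.1189]
orientation: [-0.001, 0.752, 0.659, 0.0]
wrist_force: [-0.9, -0.9, -2.0]
finger_gap: 0.043
clock: 26.87
tcp_pos: [0.4223, -0.3219, 0.1225]
orientation: [0.002, 0.752, 0.659, 0.0]
wrist_force: [0.4, -1.4, -2.7]
finger_gap: 0.043
t 26.87 tcp [ 0.4223 -0.3219  0.1225] gap 0.043 F [ 0.4 -1.4 -2.7]
[[0.132, 0.991, 0.002], [0.991, -0.132, -0.002], [-0.002, 0.003, -1.0]] j [-0.8   0.29 -0.28  0.99  0.    0.9 ]
tool mm [ 0.6 -0.9 19.9] units [ 0.0007 -0.0011  0.0249] rows>= 0.5530923479252934 yaw y -7.562476736002629
```

View pics/s12.png

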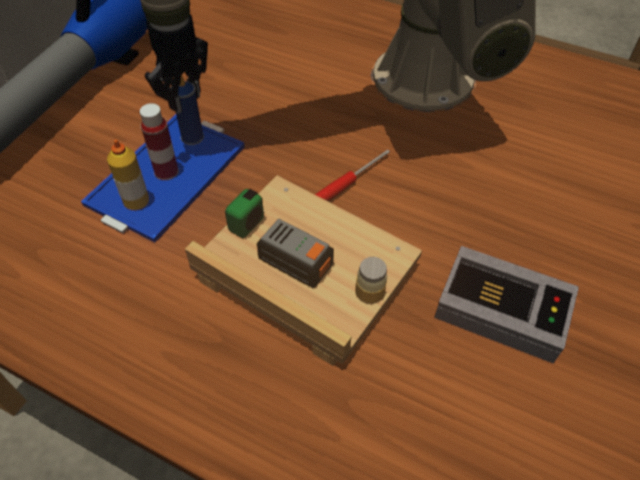

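```bash
python3 -m creep '{"hand":[30,30,30,30,30],"delta_pos":[[0,0,0.008],[0,0,0.009],[0,0,0.007],[0,0,0],[0,0,0]],"turn":[0,0,0,0,0]}' 40
python3 -m creep '{"hand":[30,30,30,30,30],"delta_pos":[[0,0,0],[0,0,0.001],[0,0,0],[0,0,0],[0,0,0]],"turn":[0,0,0,0,0]}' 40
python3 -c "
from h import *
go(.4216,-.3213,.1026)"
```

```text
clock: 27.33
tcp_pos: [0.4217, -0.322, 0.1022]
orientation: [0.001, 0.752, 0.659, -0.0]
wrist_force: [-0.1, 0.3, 6.6]
finger_gap: 0.0428
clock: 27.75
tcp_pos: [0.4217, -0.3221, 0.1022]
orientation: [0.001, 0.752, 0.659, -0.0]
wrist_force: [-3.0, 2.2, 11.6]
finger_gap: 0.0433
t 27.75 tcp [ 0.4217 -0.3221  0.1022] gap 0.0433 F [-3.   2.2 11.6]
[[0.132, 0.991, 0.002], [0.991, -0.132, -0.002], [-0.002, 0.002, -1.0]] j [-0.8   0.31 -0.31  0.94 -0.    0.9 ]
tool mm [ 0.8 -0.2 -0.4] units [ 0.0009 -0.0003 -0.0005] rows>= 0.02511128861288994 yaw y -7.596594711383798
```

```bash
python3 -m creep '{"hand":[50,55,60,66,66],"delta_pos":[[0,0,0],[0,0,0],[0,0,0],[0,0,0],[0,0,0]],"turn":[0,0,0,0,0]}' 40
python3 -m creep '{"hand":[66,66,66,66,66],"delta_pos":[[0,0,-0.01],[0,0,-0.02],[0,0,-0.035],[0,0,-0.04],[0,0,-0.04]],"turn":[0,0,0,0,0]}'
python3 -m creep '{"hand":[66,66,66,66,66],"delta_pos":[[0,0,-0.03],[0,0,0],[0.02,0.007,0],[0.038,0.0147,0],[0.038,0.0147,0]],"turn":[0,0,0,0,0]}'
python3 -m creep '{"hand":[85,85,85,85,85],"delta_pos":[[0.038,0.0147,0],[0.038,0.0147,0],[0.038,0.0147,0],[0.038,0.0147,0],[0.038,0.0147,0]],"turn":[0,0,0,0,0]}'
python3 -m creep '{"hand":[85,85,85,85,85],"delta_pos":[[0.038,0.0147,0],[0.038,0.0147,0],[0.038,0.0147,0],[0.0337,0.013,0],[0,0,0]],"turn":[0,0,0,0,0]}'
python3 -m creep '{"hand":[85,85,85,85,85],"delta_pos":[[0,0,0],[0,0,0],[0,0,0],[0,0,0],[0,0,0]],"turn":[0,0,0,0,0]}'
python3 - <<'E'
from m import *
go(.601,.005,.2)
for n,P,C in clouds(('wrist','scene','top'),'13'):
    print(n,'top',rect(P,.096,.108,(.55,.66,-.08,.1)))
    print(n,'all>.055',rect(P,.055,.108,(.55,.66,-.08,.1)))
    print(n,'low',rect(P,.06,.09,(.54,.66,-.08,.1)))
    o=(C[:,0]>200)&(C[:,1]>90)&(C[:,1]<160)&(C[:,2]<60)&(P[:,2]>.06)&(abs(P[:,1])<.1)&(P[:,0]>.57); print('orange',P[o].mean(0) if o.any() else None)
    print('dock',rect(P,.028,.041,(.46,.56,.24,.44)), 'chg',rect(P,.044,.056,(.4,.62,.2,.48)))
E
```

```text
clock: 28.17
tcp_pos: [0.4211, -0.3211, 0.1002]
orientation: [-0.0, 0.752, 0.659, 0.0]
wrist_force: [-0.4, 0.6, 0.6]
finger_gap: 0.0658
clock: 28.58
tcp_pos: [0.4208, -0.3207, 0.218]
orientation: [-0.001, 0.752, 0.659, 0.0]
wrist_force: [0.5, -0.8, -0.2]
finger_gap: 0.0663
clock: 29.0
tcp_pos: [0.4602, -0.2488, 0.2407]
orientation: [0.0, 0.753, 0.658, 0.0]
wrist_force: [0.2, -0.0, -0.9]
finger_gap: 0.066
clock: 29.42
tcp_pos: [0.539, -0.1044, 0.2406]
orientation: [-0.0, 0.752, 0.659, -0.0]
wrist_force: [-0.4, -0.2, -0.2]
finger_gap: 0.0852
clock: 29.83
tcp_pos: [0.6011, 0.0095, 0.24]
orientation: [-0.001, 0.751, 0.661, 0.001]
wrist_force: [0.0, -0.5, -0.4]
finger_gap: 0.0852
clock: 30.25
tcp_pos: [0.5991, 0.004, 0.2409]
orientation: [0.0, 0.753, 0.658, 0.0]
wrist_force: [0.6, -0.4, 0.2]
finger_gap: 0.0855
t 30.25 tcp [0.5991 0.004  0.2409] gap 0.0855 F [ 0.6 -0.4  0.2]
[[0.134, 0.991, 0.0], [0.991, -0.134, -0.0], [-0.0, 0.0, -1.0]] j [-0.13  0.36  0.11  1.32 -0.    1.58]
tool mm [ 1.2  1.7 40.9] units [0.0015 0.0021 0.0511] rows>= 1.1371439386402749 yaw y -7.677831621700652
wrist top
[... 199 characters left out ...]
.9]), 84.2, 1811, 0.0857)
orange [0.61681756 0.04514523 0.09340854]
dock None chg None
scene top (array([603.1,   4.9]), array([98.7, 51.6]), 84.6, 1536, 0.0986)
scene all>.055 (array([606. ,   5.4]), array([113.2,  61. ]), 86.5, 3016, 0.0963)
scene low (array([606. ,   5.4]), array([113.2,  61. ]), 86.5, 1155, 0.0801)
orange [0.61794484 0.04321724 0.10037801]
dock (array([504. , 305.8]), array([ 71.8, 126.5]), 2.3, 3017, 0.0359) chg (array([509.1, 330.6]), array([123.9, 190.2]), 2.6, 5122, 0.0494)
top top None
top all>.055 None
top low None
orange None
dock (array([508.7, 307.4]), array([ 75.4, 125.3]), 2.4, 2521, 0.0374) chg (array([506.6, 330.7]), array([120.9, 191.6]), 2.4, 3900, 0.0512)
```

View pics/wrist13.png

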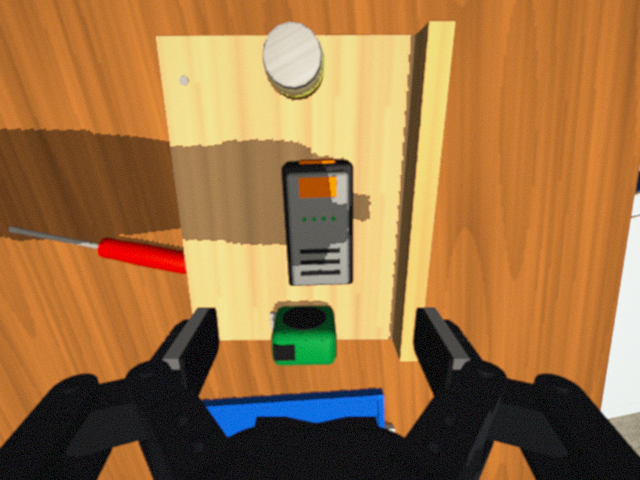

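View pics/scene13.png

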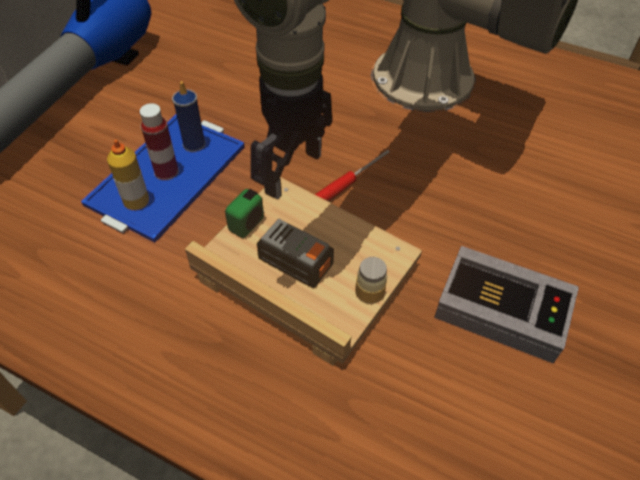

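Run:
```python
from m import *
s=st(); r=rot(s['orientation']); print('nose',env.nose_length)
for n,P,C in clouds(('wrist','scene')):
    T=(P-s['tcp_pos'])@r
    for sg in (1,-1):
        k=(abs(T[:,0])<.03)&(sg*T[:,1]>.03)&(sg*T[:,1]<.07)&(T[:,2]<.03)&(T[:,2]>-.05)
        Q=T[k]
        if len(Q): print(n,sg,k.sum(),'max tool z',np.percentile(Q[:,2],[50,90,98,100]).round(4),'y range',np.percentile(Q[:,1],[1,99]).round(4),'x',np.percentile(Q[:,0],[1,99]).round(4))
```

```text
t 30.4 tcp [0.5993 0.0044 0.2409] gap 0.0846 F [-0.8 -0.1  0.4]
[[0.133, 0.991, 0.0], [0.991, -0.133, 0.0], [0.0, 0.0, -1.0]] j [-0.13  0.36  0.11  1.32  0.    1.58]
nose 0.011
wrist 1 4750 max tool z [-0.031  -0.011  -0.0048 -0.0006] y range [0.0424 0.0672] x [-0.0104  0.0134]
wrist -1 4765 max tool z [-0.0312 -0.011  -0.0046 -0.0007] y range [-0.0668 -0.0416] x [-0.0104  0.0134]
scene 1 286 max tool z [-0.0247 -0.0114 -0.0053 -0.0019] y range [0.0427 0.065 ] x [-0.0049  0.0146]
scene -1 385 max tool z [-0.0266 -0.0072 -0.0039 -0.0014] y range [-0.0642 -0.0406] x [-0.0089  0.0147]
```

```bash
python3 -m creep '{"hand":[85,85,85,85,85],"delta_pos":[[0.0005,0.0034,0],[0,0,0.03],[0,0,0.04],[0,0,0.04],[0,0,0.04]],"turn":[-0.36,0,0,0,0]}' 100
python3 -m creep '{"hand":[85,85,85,85,85],"delta_pos":[[0,0,0.03],[0,0,0.01],[0,0,0],[0,0,0],[0,0,0]],"turn":[0,0,0,0,0]}'
python3 - <<'E'
from h import *
go(.602,.0045,.066)
c=cam('wrist'); save(c,'w14.png')
c=cam('scene'); save(c,'s14.png')
E
```

```text
clock: 30.92
tcp_pos: [0.6025, 0.005, 0.12]
orientation: [0.001, 0.742, 0.67, 0.001]
wrist_force: [0.0, 0.3, 0.0]
finger_gap: 0.085
clock: 31.33
tcp_pos: [0.6038, 0.0049, 0.0907]
orientation: [0.001, 0.742, 0.671, 0.001]
wrist_force: [0.1, -0.0, -0.1]
finger_gap: 0.0848
t 31.33 tcp [0.6038 0.0049 0.0907] gap 0.0848 F [ 0.1 -0.  -0.1]
[[0.101, 0.995, 0.003], [0.995, -0.101, -0.0], [0.0, 0.003, -1.0]] j [-0.12  0.45 -0.14  0.98  0.    1.55]
tool mm [-0.6 -1.8 24.7] units [-0.0008 -0.0022  0.0309] rows>= 0.6890075415198269 yaw y -5.78208383491237
```

View pics/w14.png

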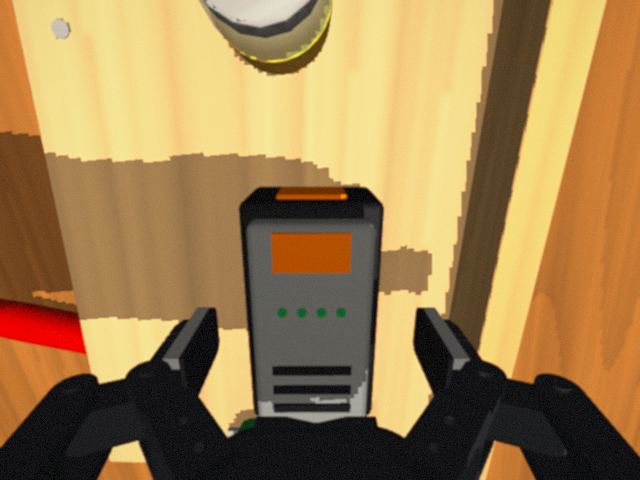

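View pics/s14.png

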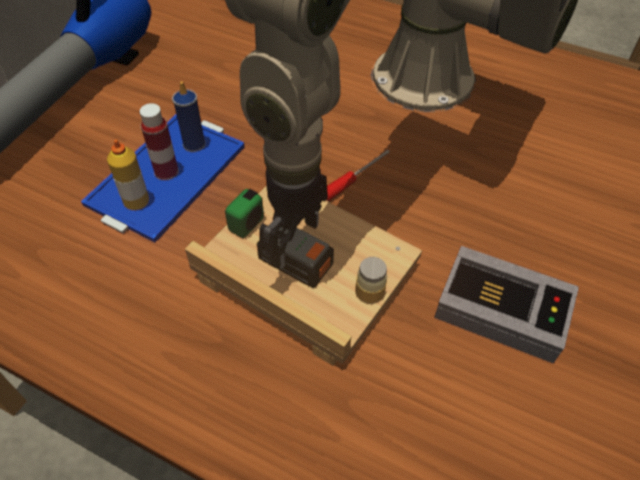

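```bash
python3 -m creep '{"hand":[85,85,85,85,85],"delta_pos":[[0,-0.002,0.01],[0,0,0.013],[0,0,0.008],[0,0,0],[0,0,0]],"turn":[0,0,0,0,0]}' 100
python3 -m creep '{"hand":[85,78,72,66,55],"delta_pos":[[0,0,0],[0,0,0],[0,0,0],[0,0,0],[0,0,0]],"turn":[0,0,0,0,0]}' 100
python3 -m creep '{"hand":[45,45,45,45,45],"delta_pos":[[0,0,0],[0,0,0],[0,0,0],[0,0,0],[0,0,0]],"turn":[0,0,0,0,0]}' 100
python3 - <<'E'
from h import *
go(.602,.0045,.066)
c=cam('scene'); save(c,'s15.png')
E
```

```text
clock: 31.85
tcp_pos: [0.5998, 0.0054, 0.0628]
orientation: [-0.001, 0.742, 0.671, -0.001]
wrist_force: [-0.6, -0.8, 0.3]
finger_gap: 0.0851
clock: 32.27
tcp_pos: [0.6016, 0.0052, 0.0651]
orientation: [0.001, 0.742, 0.671, 0.001]
wrist_force: [1.3, 1.0, -3.0]
finger_gap: 0.0585
clock: 32.68
tcp_pos: [0.6015, 0.0052, 0.0649]
orientation: [0.001, 0.742, 0.671, 0.001]
wrist_force: [-0.8, -0.5, 5.5]
finger_gap: 0.0587
t 32.68 tcp [0.6015 0.0052 0.0649] gap 0.0587 F [-0.8 -0.5  5.5]
[[0.101, 0.995, 0.002], [0.995, -0.101, -0.0], [0.0, 0.002, -1.0]] j [-0.12  0.47 -0.17  0.93  0.    1.55]
tool mm [-0.7  0.6 -1.1] units [-0.0009  0.0008 -0.0013] rows>= 0.03929589507885343 yaw y -5.778643394381455
```

View pics/s15.png

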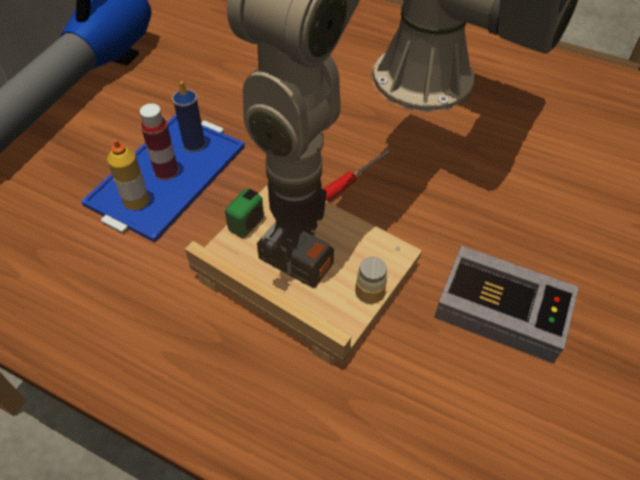

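```bash
python3 -m creep '{"hand":[45,45,45,45,45],"delta_pos":[[0,0,-0.01],[0,0,-0.02],[0,0,-0.03],[0,0,-0.035],[0,0,-0.035]],"turn":[0,0,0,0,0]}' 100
python3 -m creep '{"hand":[45,45,45,45,45],"delta_pos":[[0,0,-0.01],[0,0,0],[0.02,-0.0085,0],[0.033,-0.014,0],[0.035,-0.0149,0]],"turn":[0,0,0,0,0]}' 100
python3 -m creep '{"hand":[45,45,45,45,45],"delta_pos":[[0.035,-0.0149,0],[0.035,-0.0149,0],[0.035,-0.0149,0],[0.035,-0.0149,0],[0.02,-0.0085,0]],"turn":[0,-0.5,-0.5,-0.5,-0.12]}' 100
python3 -m creep '{"hand":[45,45,45,45,45],"delta_pos":[[0,0,0],[0,0,0],[0,0,0],[0,0,0],[0,0,0]],"turn":[0,0,0,0,0]}' 100
python3 - <<'E'
from m import *
go(.508,.306,.165)
for n,P,C in clouds(('wrist','scene','top'),'16'):
    print(n,'dock',rect(P,.028,.041,(.46,.56,.24,.44)), 'chg',rect(P,.044,.056,(.4,.62,.2,.48)))
    if n!='top': 
      s=env.get_state(); x,y,z=s['tcp_pos']
      print(n,'bat',rect(P,z-.03,z+.04,(x-.06,x+.06,y-.07,y+.1)))
E
```

```text
clock: 33.15
tcp_pos: [0.5989, 0.0055, 0.1674]
orientation: [-0.002, 0.742, 0.671, -0.001]
wrist_force: [-0.2, -0.8, -5.0]
finger_gap: 0.0587
clock: 33.57
tcp_pos: [0.5765, 0.0781, 0.1729]
orientation: [-0.001, 0.743, 0.67, -0.002]
wrist_force: [1.1, 0.2, -5.1]
finger_gap: 0.0583
clock: 33.98
tcp_pos: [0.5277, 0.2114, 0.1729]
orientation: [-0.002, 0.691, 0.723, -0.002]
wrist_force: [0.2, -0.8, -6.0]
finger_gap: 0.0584
clock: 34.4
tcp_pos: [0.531, 0.208, 0.1752]
orientation: [-0.0, 0.693, 0.721, -0.0]
wrist_force: [-1.3, 0.7, -4.8]
finger_gap: 0.0585
t 34.4 tcp [0.531  0.208  0.1752] gap 0.0585 F [-1.3  0.7 -4.8]
[[-0.039, 0.999, -0.001], [0.999, 0.039, -0.0], [-0.0, -0.001, -1.0]] j [ 0.23  0.33 -0.09  1.15 -0.    1.76]
tool mm [ 98.8 -19.2  10.2] units [ 0.1235 -0.024   0.0128] rows>= 2.810904092998724 yaw y 2.220671128110929
wrist dock (array([508.8, 304.3]), array([ 76.6, 127.2]), 2.3, 19921, 0.0358) chg (array([508.9, 301. ]), array([120.8, 133.6]), 2.4, 13455, 0.0493)
wrist bat (array([530.7, 215.7]), array([105.3,  98.7]), 55.2, 40293, 0.2083)
scene dock (array([504.2, 305.6]), array([ 70.8, 126.4]), 2.3, 3008, 0.0359) chg (array([509.1, 330.9]), array([124.8, 190.3]), 2.2, 4926, 0.0495)
scene bat (array([540.2, 208.3]), array([ 73.4, 112.5]), 1.1, 3283, 0.1971)
top dock (array([494.8, 264.6]), array([51.2, 30.4]), 18.1, 208, 0.0375) chg (array([469.9, 251. ]), array([40.8, 35. ]), 3.3, 280, 0.0508)
```

View pics/wrist16.png

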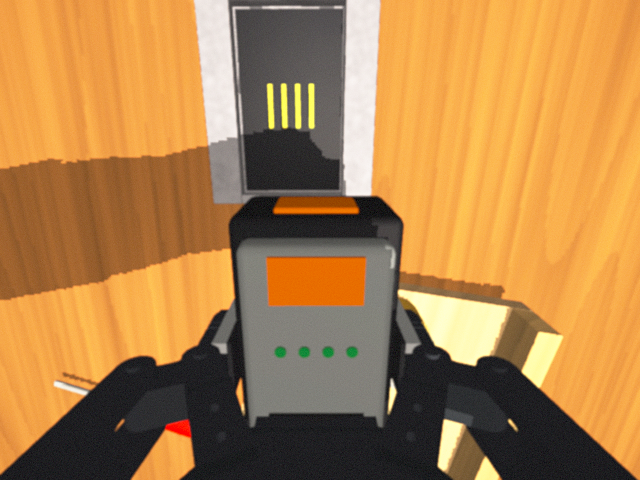

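View pics/scene16.png

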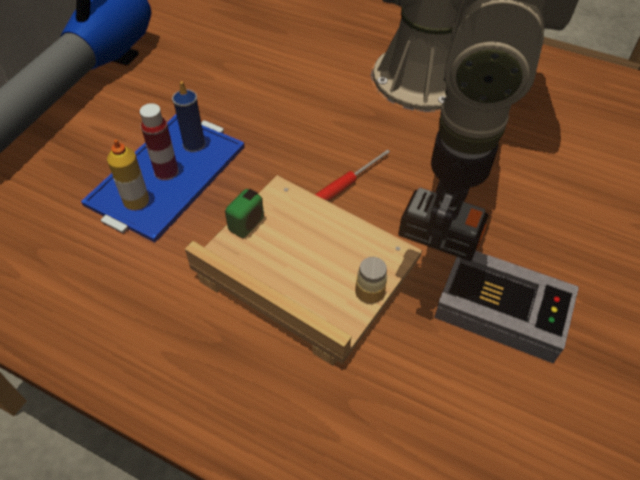

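```bash
python3 -m creep '{"hand":[45,45,45,45,45],"delta_pos":[[0.02,-0.004,0],[0.035,-0.0066,0],[0.035,-0.0066,0],[0.026,-0.005,0],[0.0066,-0.001,0]],"turn":[0,0,0,0,0]}' 100
python3 -m creep '{"hand":[45,45,45,45,45],"delta_pos":[[0,0,0],[0,0,0.02],[0,0,0.03],[0,0,0.025],[0,0,0.0125]],"turn":[0,0,0,0,0]}' 100
python3 -m creep '{"hand":[45,45,45,45,45],"delta_pos":[[0,0,0],[0,0,0],[0,0,0],[0,0,0],[0,0,0]],"turn":[0,0,0,0,0]}' 100
python3 - <<'E'
from m import *
go(.5087,.3053,.0579)
for n in ('scene','top','wrist'): c=cam(n); save(c,n+'17.png')
E
```

```text
clock: 34.97
tcp_pos: [0.5076, 0.3089, 0.176]
orientation: [-0.001, 0.692, 0.722, 0.001]
wrist_force: [0.5, -0.4, -5.5]
finger_gap: 0.0584
clock: 35.38
tcp_pos: [0.5073, 0.3044, 0.1034]
orientation: [-0.0, 0.693, 0.721, -0.002]
wrist_force: [-1.5, -0.2, -5.7]
finger_gap: 0.059
clock: 35.8
tcp_pos: [0.5093, 0.3066, 0.1074]
orientation: [0.0, 0.693, 0.721, 0.001]
wrist_force: [0.6, 0.8, -3.7]
finger_gap: 0.0584
t 35.8 tcp [0.5093 0.3066 0.1074] gap 0.0584 F [ 0.6  0.8 -3.7]
[[-0.04, 0.999, 0.002], [0.999, 0.04, 0.001], [0.001, 0.002, -1.0]] j [ 0.41  0.42 -0.14  1.01  0.    1.94]
tool mm [-1.3 -0.7 49.5] units [-0.0017 -0.0009  0.0618] rows>= 1.3748103653867425 yaw y 2.309428590262361
```

View pics/scene17.png

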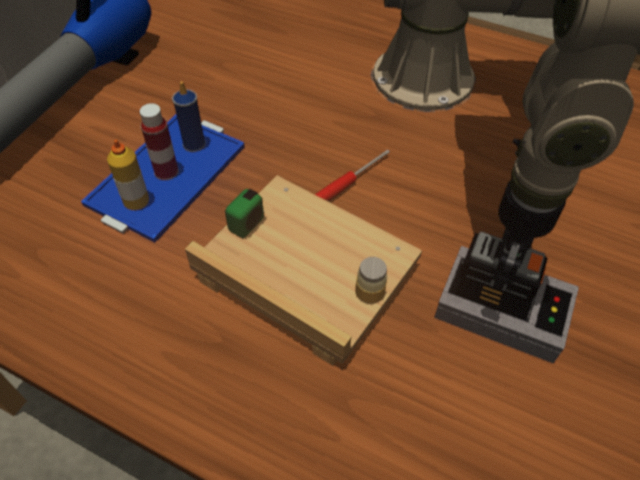

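View pics/wrist17.png

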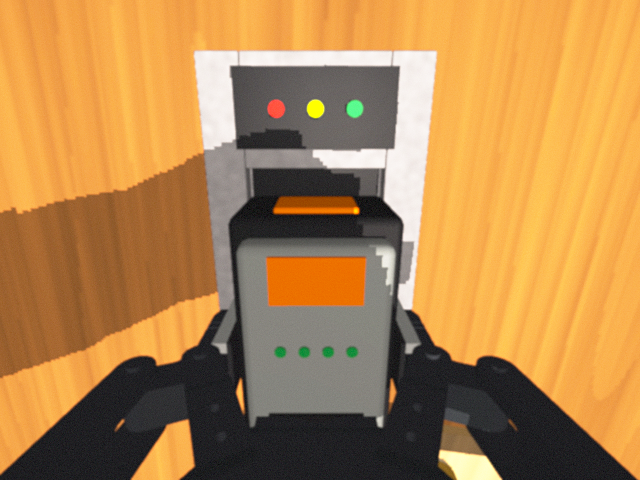

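```bash
python3 -m creep '{"hand":[45,45,45,45,45],"delta_pos":[[-0.0017,-0.0009,0],[0,0,0.015],[0,0,0.02],[0,0,0.011],[0,0,0]],"turn":[0,0,0,0,0]}' 100
python3 -m creep '{"hand":[45,45,45,45,45],"delta_pos":[[0,0,0],[0,0,0],[0,0,0],[0,0,0],[0,0,0]],"turn":[0,0,0,0,0]}' 100
python3 - <<'E'
from m import *
go(.5087,.3053,.0579)
E
```

```text
clock: 36.37
tcp_pos: [0.5058, 0.3041, 0.0668]
orientation: [-0.001, 0.693, 0.721, -0.002]
wrist_force: [-1.3, -0.4, -4.4]
finger_gap: 0.0587
clock: 36.78
tcp_pos: [0.5081, 0.3051, 0.0698]
orientation: [0.0, 0.693, 0.721, 0.001]
wrist_force: [0.5, -0.4, -5.0]
finger_gap: 0.0585
t 36.78 tcp [0.5081 0.3051 0.0698] gap 0.0585 F [ 0.5 -0.4 -5. ]
[[-0.04, 0.999, 0.001], [0.999, 0.04, 0.001], [0.001, 0.001, -1.0]] j [ 0.41  0.45 -0.19  0.93  0.    1.94]
tool mm [ 0.1  0.6 11.9] units [0.0002 0.0008 0.0149] rows>= 0.3312187467217828 yaw y 2.3194186783398356
```

```bash
python3 -m creep '{"hand":[45,45,45,45,45],"delta_pos":[[0,0.0005,0.004],[0,0,0.004],[0,0,0.004],[0,0,0],[0,0,0]],"turn":[0,0,0,0,0]}' 100
python3 -m creep '{"hand":[45,45,45,45,45],"delta_pos":[[0,0,0.0015],[0,0,0],[0,0,0.0015],[0,0,0],[0,0,0]],"turn":[0,0,0,0,0]}' 100
python3 - <<'E'
from m import *
go(.5087,.3053,.0579)
for n in ('scene','wrist'): c=cam(n); save(c,n+'18.png')
E
```

```text
clock: 37.2
tcp_pos: [0.5076, 0.3048, 0.059]
orientation: [-0.0, 0.693, 0.721, -0.0]
wrist_force: [0.9, 0.4, -4.7]
finger_gap: 0.0584
clock: 37.62
tcp_pos: [0.5081, 0.305, 0.0579]
orientation: [0.0, 0.693, 0.721, 0.0]
wrist_force: [-3.1, -1.4, 3.1]
finger_gap: 0.0584
t 37.62 tcp [0.5081 0.305  0.0579] gap 0.0584 F [-3.1 -1.4  3.1]
[[-0.04, 0.999, 0.001], [0.999, 0.04, 0.0], [0.0, 0.001, -1.0]] j [ 0.41  0.46 -0.21  0.9  -0.    1.94]
tool mm [0.3 0.6 0. ] units [0.0004 0.0007 0.0001] rows>= 0.01856705582701215 yaw y 2.3157213385492295
```

View pics/wrist18.png

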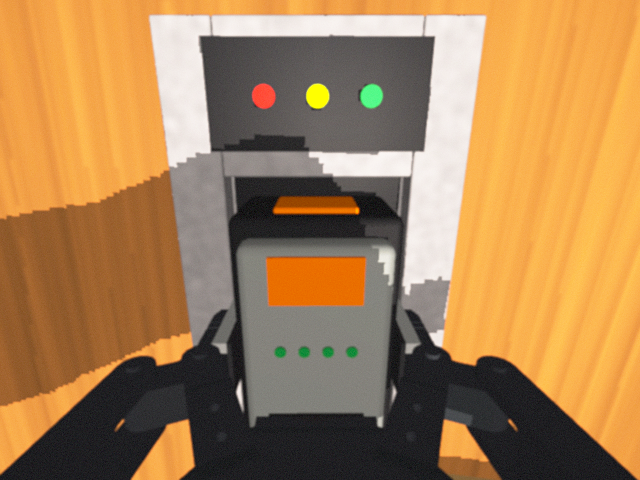

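View pics/scene18.png

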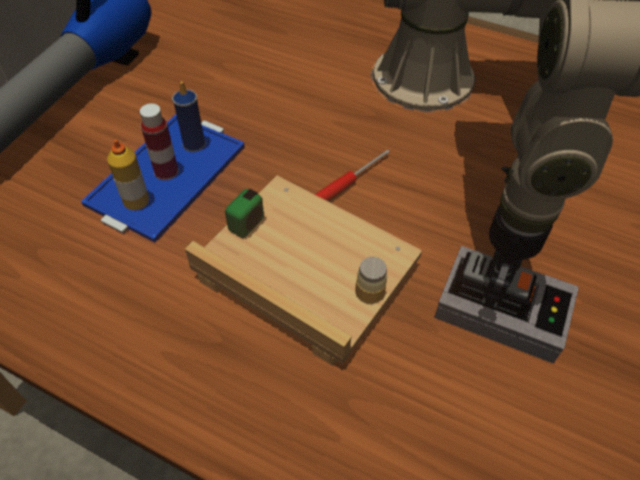

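```bash
python3 -m creep '{"hand":[62,66,70,76,80],"delta_pos":[[0,0,0],[0,0,0],[0,0,0],[0,0,0],[0,0,0]],"turn":[0,0,0,0,0]}' 100
python3 -m creep '{"hand":[80,80,80,80,80],"delta_pos":[[0,0,0],[0,0,-0.01],[0,0,-0.025],[0,0,-0.04],[0,0,-0.04]],"turn":[0,0,0,0,0]}' 40
python3 -m creep '{"hand":[80,80,80,80,80],"delta_pos":[[0,0,-0.04],[0,0,-0.04],[0,0,-0.03],[0,0,0],[0,0,0]],"turn":[0,0,0,0,0]}' 40
python3 - <<'E'
from m import *
go(.5085,-.3264,.24)
for n,P,C in clouds(('wrist','scene','top'),'19'):
    print(n,'bat top',rect(P,.085,.1,(.45,.57,.22,.4)),'bat>.055',rect(P,.058,.1,(.45,.57,.22,.4)))
    print('dock',rect(P,.028,.041,(.46,.56,.24,.44)), 'chg',rect(P,.044,.056,(.4,.62,.2,.48)))
    if n!='wrist': print('lid',[np.round(circ(P,x,r,.04,.11)[0],4) for x,r in (((.595,-.331),.024),((.508,-.326),.023),((.4216,-.322),.022))])
E
```

```text
clock: 38.13
tcp_pos: [0.5082, 0.305, 0.0571]
orientation: [0.0, 0.693, 0.721, 0.0]
wrist_force: [-0.8, -0.2, -1.0]
finger_gap: 0.0799
clock: 38.55
tcp_pos: [0.5071, 0.3045, 0.1497]
orientation: [-0.001, 0.693, 0.721, -0.001]
wrist_force: [0.6, 0.3, 0.6]
finger_gap: 0.0795
clock: 38.97
tcp_pos: [0.5091, 0.3054, 0.2396]
orientation: [0.001, 0.693, 0.721, 0.002]
wrist_force: [-0.3, 0.1, -1.0]
finger_gap: 0.0799
t 38.97 tcp [0.5091 0.3054 0.2396] gap 0.0799 F [-0.3  0.1 -1. ]
[[-0.04, 0.999, 0.004], [0.999, 0.04, 0.002], [0.002, 0.004, -1.0]] j [0.41 0.35 0.09 1.31 0.   1.94]
tool mm [-631.2  -26.1   -1.6] units [-0.7891 -0.0326 -0.002 ] rows>= 17.54964312491071 yaw y 2.318590750941659
wrist bat top (array([508.3, 303.1]), array([50.1, 97.4]), 2.4, 6364, 0.0914) bat>.055 (array([508.3, 303.8]), array([ 61.3, 111.9]), 2.3, 8190, 0.0911)
dock (array([508.8, 303.1]), array([ 76.5, 126. ]), 2.3, 1810, 0.0357) chg (array([507.9, 328.9]), array([120.4, 189.6]), 2.3, 15396, 0.0495)
scene bat top (array([509.8, 304.3]), array([53.5, 98.1]), 1.4, 1879, 0.0913) bat>.055 (array([510.9, 305.2]), array([ 61.5, 112.2]), 1.9, 3076, 0.0899)
dock (array([505.1, 305.7]), array([ 70.5, 126.4]), 1.9, 411, 0.0364) chg (array([508.6, 330.9]), array([124.5, 190.4]), 2.2, 4588, 0.0495)
lid [array([ 0.596 , -0.3307]), array([ 0.5084, -0.327 ]), array([ 0.4211, -0.3224])]
top bat top (array([506.1, 302.8]), array([ 52.5, 100.1]), 2.4, 1524, 0.0931) bat>.055 (array([506.8, 303.5]), array([ 61.1, 110.6]), 2.5, 2090, 0.0921)
dock (array([508.6, 307.4]), array([ 75. , 125.5]), 2.5, 343, 0.0375) chg (array([506.6, 330.1]), array([120.8, 190.7]), 2.4, 2438, 0.0509)
lid [array([ 0.5952, -0.3308]), array([ 0.5077, -0.3271]), array([ 0.4206, -0.3229])]
```

View pics/scene19.png

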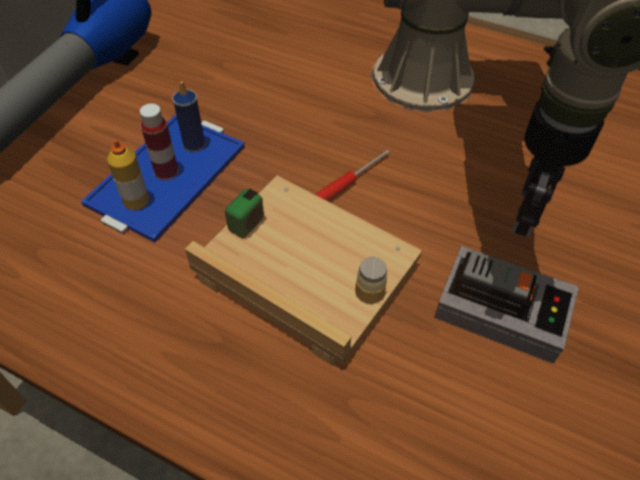

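View pics/wrist19.png

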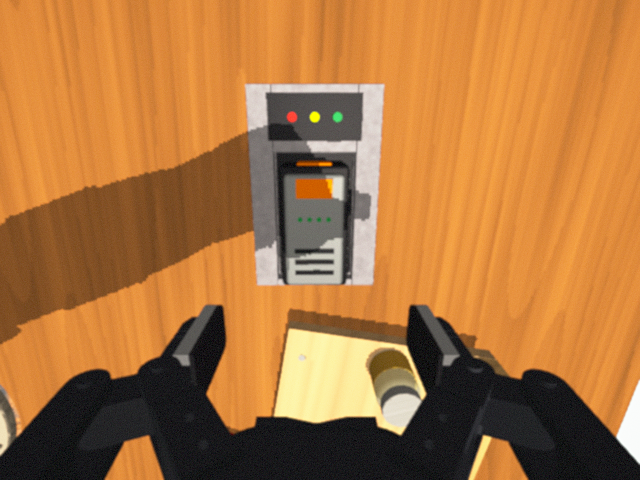

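```bash
python3 -m creep '{"hand":[66,66,66,66,66],"delta_pos":[[-0.025,-0.0045,0],[-0.0433,-0.0078,0],[-0.0433,-0.0078,0],[-0.0433,-0.0078,0],[-0.0433,-0.0078,0]],"turn":[0,0,0,0,0]}' 40 >/dev/null
python3 -m creep '{"hand":[66,66,66,66,66],"delta_pos":[[-0.0433,-0.0078,0],[-0.0433,-0.0078,0],[-0.0433,-0.0078,0],[-0.0433,-0.0078,0],[-0.0433,-0.0078,0]],"turn":[0,0,0,0,0]}'
python3 -m creep '{"hand":[66,66,66,66,66],"delta_pos":[[-0.0433,-0.0078,0],[-0.0433,-0.0078,0],[-0.0433,-0.0078,0],[-0.0433,-0.0078,0],[-0.0433,-0.0078,0]],"turn":[0,0,0,0,0]}'
python3 -m creep '{"hand":[66,66,66,66,66],"delta_pos":[[-0.0433,-0.0078,0],[-0.0433,-0.0078,0],[-0.0183,-0.0035,0],[0,0,0],[0,0,0]],"turn":[0,0,0,1,0.98]}'
python3 -m creep '{"hand":[66,66,66,66,66],"delta_pos":[[0,0,0],[0,0,0],[0,0,0],[0,0,0],[0,0,0]],"turn":[0,0,0,0,0]}'
python3 - <<'E'
from m import *
go(.4216,-.3222,.1022)
E
```

```text
clock: 39.95
tcp_pos: [0.4602, -0.0303, 0.2356]
orientation: [-0.001, 0.693, 0.721, -0.001]
wrist_force: [1.0, 0.1, -0.1]
finger_gap: 0.0661
clock: 40.37
tcp_pos: [0.4362, -0.2044, 0.2356]
orientation: [-0.001, 0.693, 0.721, -0.0]
wrist_force: [0.1, -0.4, 0.3]
finger_gap: 0.0659
clock: 40.78
tcp_pos: [0.4246, -0.2883, 0.2353]
orientation: [-0.002, 0.754, 0.656, 0.0]
wrist_force: [0.3, 0.3, 0.0]
finger_gap: 0.0661
clock: 41.2
tcp_pos: [0.4258, -0.2873, 0.237]
orientation: [-0.0, 0.752, 0.659, 0.0]
wrist_force: [-1.1, 0.2, 0.5]
finger_gap: 0.0661
t 41.2 tcp [ 0.4258 -0.2873  0.237 ] gap 0.0661 F [-1.1  0.2  0.5]
[[0.13, 0.991, -0.0], [0.991, -0.13, 0.0], [0.0, -0.0, -1.0]] j [-0.75  0.2  -0.12  1.25  0.    0.95]
tool mm [-35.2   0.4 134.8] units [-0.044   0.0006  0.1684] rows>= 3.8687648341209875 yaw y -7.487283164581597
```

```bash
python3 -m creep '{"hand":[66,66,66,66,66],"delta_pos":[[-0.022,0,0],[-0.022,0,0],[0,0,0],[0,0,0],[0,0,0.02]],"turn":[0,0,0,0,0]}' 40
python3 -m creep '{"hand":[66,66,66,66,66],"delta_pos":[[0,0,0.035],[0,0,0.04],[0,0,0.04],[0,0,0.025],[0,0,0.008]],"turn":[0,0,0,0,0]}'
python3 -m creep '{"hand":[66,66,66,66,66],"delta_pos":[[0,0,0],[0,0,0],[0,0,0],[0,0,0],[0,0,0]],"turn":[0,0,0,0,0]}'
python3 - <<'E'
from m import *
go(.4216,-.3222,.1022)
c=cam('wrist');save(c,'w20.png')
E
```

```text
clock: 41.62
tcp_pos: [0.4222, -0.3234, 0.2236]
orientation: [0.002, 0.752, 0.659, 0.0]
wrist_force: [0.7, -1.1, 0.4]
finger_gap: 0.066
clock: 42.03
tcp_pos: [0.4192, -0.3197, 0.0992]
orientation: [-0.003, 0.752, 0.659, 0.0]
wrist_force: [-0.9, 0.4, -0.4]
finger_gap: 0.0659
clock: 42.45
tcp_pos: [0.4218, -0.3234, 0.1042]
orientation: [0.001, 0.752, 0.659, 0.0]
wrist_force: [0.6, 0.0, 0.3]
finger_gap: 0.0661
t 42.45 tcp [ 0.4218 -0.3234  0.1042] gap 0.0661 F [0.6 0.  0.3]
[[0.132, 0.991, 0.002], [0.991, -0.132, -0.002], [-0.002, 0.002, -1.0]] j [-0.81  0.31 -0.31  0.95  0.    0.9 ]
tool mm [ 1.2 -0.4  2. ] units [ 0.0014 -0.0004  0.0024] rows>= 0.06373467966882759 yaw y -7.579395110820233
```

View pics/w20.png

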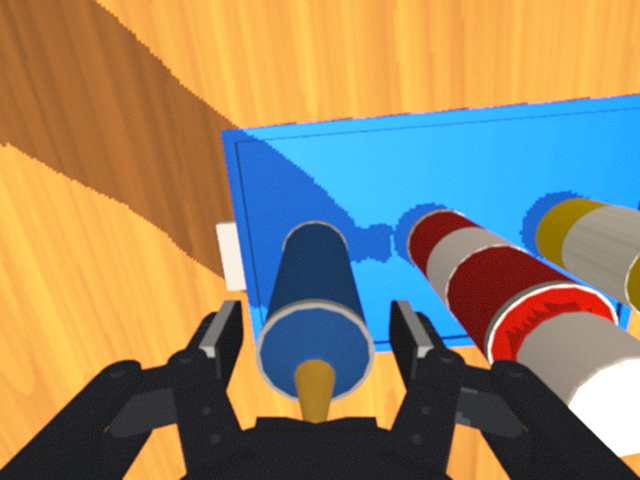

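```bash
python3 -m creep '{"hand":[60,54,48,40,30],"delta_pos":[[0.0014,0,0.0024],[0,0,0],[0,0,0],[0,0,0],[0,0,0]],"turn":[0,0,0,0,0]}' 40
python3 -m creep '{"hand":[30,30,30,30,30],"delta_pos":[[0,0,0],[0,0,0],[0,0,0],[0,0,0],[0,0,0]],"turn":[0,0,0,0,0]}' 40
python3 -m creep '{"hand":[30,30,30,30,30],"delta_pos":[[0,0,-0.01],[0,0,-0.02],[0,0,-0.035],[0,0,-0.035],[0,0,-0.035]],"turn":[0,0,0,0,0]}' 40
python3 -m creep '{"hand":[30,30,30,30,30],"delta_pos":[[0,0,-0.01],[0,0,0],[0.02,0.0033,0],[0.035,0.0058,0],[0.04,0.0066,0]],"turn":[0,0,0,0,0]}' 40
python3 -m creep '{"hand":[30,30,30,30,30],"delta_pos":[[0.04,0.0066,0],[0.04,0.0066,0],[0.04,0.0066,0],[0.04,0.0066,0],[0.04,0.0066,0]],"turn":[0,0,0,0,0]}' 40
python3 -m creep '{"hand":[30,30,30,30,30],"delta_pos":[[0.04,0.0066,0],[0.04,0.0066,0],[0.04,0.0066,0],[0.04,0.0066,0],[0.04,0.0066,0]],"turn":[0,0,0,0,0]}' 40
python3 -m creep '{"hand":[30,30,30,30,30],"delta_pos":[[0.0215,0.004,0],[0,0,0],[0,0,0],[0,0,0],[0,0,0]],"turn":[0,0,0,0,0]}' 40
python3 - <<'E'
from m import *
go(.5444,.0785,.1356)
c=cam('scene');save(c,'s21.png')
E
```

```text
clock: 42.92
tcp_pos: [0.4214, -0.3217, 0.101]
orientation: [0.0, 0.752, 0.659, 0.0]
wrist_force: [-0.4, 0.6, 3.2]
finger_gap: 0.0432
clock: 43.33
tcp_pos: [0.4213, -0.3217, 0.1009]
orientation: [0.0, 0.752, 0.659, 0.0]
wrist_force: [1.5, 0.5, 3.8]
finger_gap: 0.0431
clock: 43.75
tcp_pos: [0.4203, -0.3208, 0.2093]
orientation: [-0.001, 0.752, 0.659, -0.0]
wrist_force: [0.5, -0.9, -1.5]
finger_gap: 0.0429
clock: 44.17
tcp_pos: [0.4426, -0.2475, 0.2142]
orientation: [-0.002, 0.753, 0.658, -0.0]
wrist_force: [1.2, -0.1, -2.2]
finger_gap: 0.043
clock: 44.58
tcp_pos: [0.4898, -0.0908, 0.2143]
orientation: [-0.002, 0.752, 0.659, -0.001]
wrist_force: [0.8, -0.9, -2.4]
finger_gap: 0.043
clock: 45.0
tcp_pos: [0.537, 0.064, 0.2142]
orientation: [-0.001, 0.752, 0.659, -0.002]
wrist_force: [0.2, -0.0, -2.4]
finger_gap: 0.0429
clock: 45.42
tcp_pos: [0.5429, 0.078, 0.2158]
orientation: [-0.001, 0.753, 0.658, -0.001]
wrist_force: [0.5, -0.0, -1.8]
finger_gap: 0.0434
t 45.42 tcp [0.5429 0.078  0.2158] gap 0.0434 F [ 0.5 -0.  -1.8]
[[0.133, 0.991, -0.002], [0.991, -0.133, -0.0], [-0.0, -0.002, -1.0]] j [-0.    0.27 -0.08  1.23 -0.    1.7 ]
tool mm [ 0.7  1.6 80.2] units [0.0009 0.002  0.1002] rows>= 2.2273557708185954 yaw y -7.657923339832685
```

View pics/s21.png

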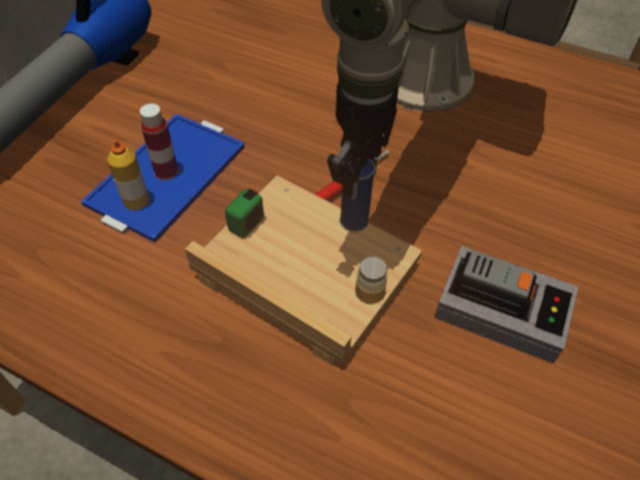

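```bash
python3 -m creep '{"hand":[30,30,30,30,30],"delta_pos":[[0,0.001,0.02],[0,0,0.03],[0,0,0.025],[0,0,0.01],[0,0,0]],"turn":[0,0,0,0,0]}' 40
python3 -m creep '{"hand":[30,30,30,30,30],"delta_pos":[[0,0,0],[0,0,0],[0,0,0],[0,0,0],[0,0,0]],"turn":[0,0,0,0,0]}' 40
python3 - <<'E'
from m import *
go(.5444,.0785,.134)
E
```

```text
clock: 45.88
tcp_pos: [0.5426, 0.078, 0.1466]
orientation: [-0.001, 0.753, 0.658, -0.002]
wrist_force: [-0.6, 0.1, -2.2]
finger_gap: 0.0431
clock: 46.3
tcp_pos: [0.545, 0.0789, 0.1497]
orientation: [0.001, 0.752, 0.659, 0.001]
wrist_force: [-0.7, -0.4, -1.7]
finger_gap: 0.043
t 46.3 tcp [0.545  0.0789 0.1497] gap 0.043 F [-0.7 -0.4 -1.7]
[[0.132, 0.991, 0.002], [0.991, -0.132, 0.0], [0.0, 0.002, -1.0]] j [-0.    0.31 -0.19  1.07  0.    1.7 ]
tool mm [-0.5 -0.6 15.7] units [-0.0006 -0.0008  0.0196] rows>= 0.43685437735804206 yaw y -7.5799661597330665
```

```bash
python3 -m creep '{"hand":[30,30,30,30,30],"delta_pos":[[-0.0005,0,0.007],[0,0,0.007],[0,0,0.004],[0,0,0],[0,0,0]],"turn":[0,0,0,0,0]}' 40
python3 -m creep '{"hand":[30,30,30,30,30],"delta_pos":[[0,0,0],[0,0,0.0012],[0,0,0],[0,0,0],[0,0,0]],"turn":[0,0,0,0,0]}' 40
python3 - <<'E'
from m import *
go(.5444,.0785,.134)
E
```

```text
clock: 46.72
tcp_pos: [0.5441, 0.0785, 0.134]
orientation: [-0.0, 0.752, 0.659, -0.0]
wrist_force: [-0.2, 0.1, -1.9]
finger_gap: 0.0432
clock: 47.13
tcp_pos: [0.5443, 0.0785, 0.1339]
orientation: [-0.0, 0.752, 0.659, 0.0]
wrist_force: [-2.5, -0.5, 5.5]
finger_gap: 0.0431
t 47.13 tcp [0.5443 0.0785 0.1339] gap 0.0431 F [-2.5 -0.5  5.5]
[[0.132, 0.991, 0.0], [0.991, -0.132, 0.0], [0.0, 0.0, -1.0]] j [-0.    0.32 -0.22  1.03  0.    1.7 ]
tool mm [-0.   0.1 -0.1] units [-0.      0.0002 -0.0001] rows>= 0.004680806738706355 yaw y -7.5791604957208945
```

```bash
python3 -m creep '{"hand":[50,55,60,66,66],"delta_pos":[[0,0,0],[0,0,0],[0,0,0],[0,0,0],[0,0,0]],"turn":[0,0,0,0,0]}' 40
python3 -m creep '{"hand":[66,66,66,66,66],"delta_pos":[[0,0,-0.01],[0,0,-0.02],[0,0,-0.035],[0,0,-0.035],[0,0,-0.033]],"turn":[0,0,0,0,0]}'
python3 -m creep '{"hand":[66,66,66,66,66],"delta_pos":[[0,0,0],[0,0,0],[-0.02,0.0009,0],[-0.0378,0.0017,0],[-0.04,0.0018,0]],"turn":[0,0,0,0,0]}'
python3 -m creep '{"hand":[66,66,66,66,66],"delta_pos":[[-0.041,0.0018,0],[-0.041,0.0018,0],[-0.041,0.0018,0],[-0.041,0.0018,0],[-0.041,0.0018,0]],"turn":[0,0,0,0,0]}'
python3 -m creep '{"hand":[66,66,66,66,66],"delta_pos":[[-0.041,0.0018,0],[-0.041,0.0018,0],[-0.041,0.0018,0],[-0.041,0.0018,0],[-0.041,0.0018,0]],"turn":[0,0,0,0,0]}'
python3 -m creep '{"hand":[66,66,66,66,66],"delta_pos":[[0,0,0],[0,0,0],[0,0,0],[0,0,0],[0,0,0]],"turn":[0,0,0,0,0]}'
python3 - <<'E'
from m import *
go(.5083,-.3266,.1037)
for n,P,C in clouds(('scene','top'),'22'):
    print(n,'oil',circ(P,(.544,.078),.022,.06,.145),circ(P,(.508,-.327),.023,.04,.11)[0])
E
```

```text
clock: 47.55
tcp_pos: [0.5445, 0.0785, 0.1333]
orientation: [-0.0, 0.752, 0.659, 0.0]
wrist_force: [0.8, -0.5, 0.3]
finger_gap: 0.0663
clock: 47.97
tcp_pos: [0.5443, 0.0785, 0.2417]
orientation: [0.0, 0.752, 0.659, 0.0]
wrist_force: [-0.2, 0.4, -0.6]
finger_gap: 0.0662
clock: 48.38
tcp_pos: [0.5368, 0.0007, 0.2387]
orientation: [-0.001, 0.751, 0.66, -0.0]
wrist_force: [0.6, -0.9, -0.1]
finger_gap: 0.0661
clock: 48.8
tcp_pos: [0.522, -0.1643, 0.2386]
orientation: [-0.001, 0.752, 0.659, -0.0]
wrist_force: [1.4, -0.6, 0.5]
finger_gap: 0.066
clock: 49.22
tcp_pos: [0.5076, -0.3277, 0.2385]
orientation: [-0.001, 0.752, 0.659, -0.0]
wrist_force: [0.7, -0.1, -0.7]
finger_gap: 0.0659
clock: 49.63
tcp_pos: [0.5087, -0.3252, 0.2397]
orientation: [-0.0, 0.752, 0.659, 0.0]
wrist_force: [-0.5, -0.4, 0.8]
finger_gap: 0.066
t 49.63 tcp [ 0.5087 -0.3252  0.2397] gap 0.066 F [-0.5 -0.4  0.8]
[[0.13, 0.991, -0.0], [0.991, -0.13, 0.001], [0.0, -0.0, -1.0]] j [-0.7   0.37  0.12  1.32  0.    1.  ]
tool mm [ -1.5  -0.2 136. ] units [-0.0019 -0.0002  0.17  ] rows>= 3.7787485899975497 yaw y -7.488036722104444
scene oil (array([0.54460643, 0.07725016]), np.int64(920), np.float64(0.0008556651596798953)) [ 0.50840473 -0.32692414]
top oil (array([0.54386721, 0.07743835]), np.int64(187), np.float64(0.00027589355543645734)) [ 0.50775316 -0.32716209]
```

View pics/scene22.png

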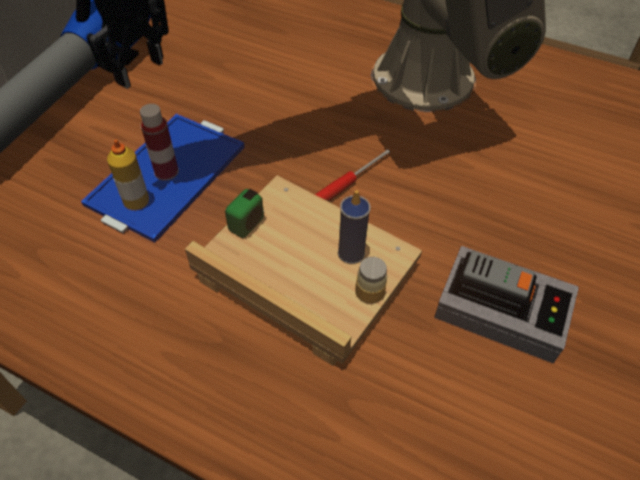

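```bash
python3 -m creep '{"hand":[66,66,66,66,66],"delta_pos":[[-0.0017,0,0.02],[0,0,0.035],[0,0,0.04],[0,0,0.04],[0,0,0.025]],"turn":[0,0,0,0,0]}'
python3 -m creep '{"hand":[66,66,66,66,66],"delta_pos":[[0,0,0.009],[0,0,0],[0,0,0],[0,0,0],[0,0,0]],"turn":[0,0,0,0,0]}'
python3 - <<'E'
from m import *
go(.5083,-.3266,.1037)
c=cam('wrist');save(c,'w23.png')
E
```

```text
clock: 50.15
tcp_pos: [0.5075, -0.3261, 0.109]
orientation: [-0.001, 0.752, 0.659, -0.0]
wrist_force: [0.1, -0.1, -0.2]
finger_gap: 0.0662
clock: 50.57
tcp_pos: [0.5095, -0.3287, 0.1067]
orientation: [0.002, 0.752, 0.659, 0.0]
wrist_force: [0.2, 0.3, -0.7]
finger_gap: 0.0659
t 50.57 tcp [ 0.5095 -0.3287  0.1067] gap 0.0659 F [ 0.2  0.3 -0.7]
[[0.132, 0.991, 0.003], [0.991, -0.132, -0.002], [-0.002, 0.003, -1.0]] j [-0.71  0.44 -0.11  1.02  0.    1.  ]
tool mm [ 2.  -1.5  3. ] units [ 0.0025 -0.0019  0.0037] rows>= 0.10822712269355117 yaw y -7.571317167040418
```

View pics/w23.png

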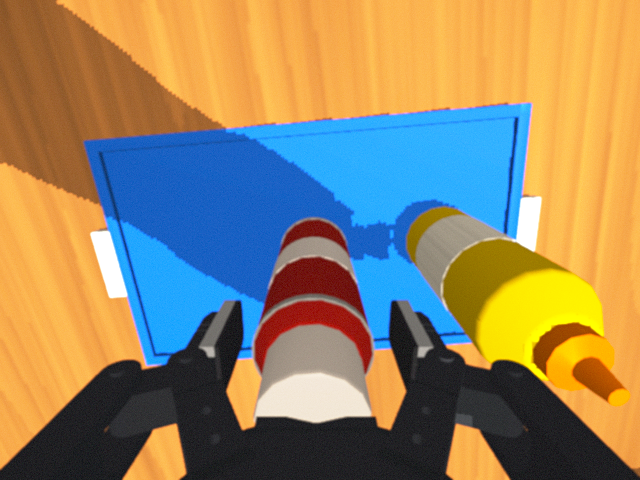

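```bash
python3 -m creep '{"hand":[66,66,66,66,66],"delta_pos":[[0.0023,-0.001,0.0025],[0,0,0],[0,0,0],[0,0,0],[0,0,0]],"turn":[0,0,0,0,0]}' 40
python3 -m creep '{"hand":[60,54,48,40,30],"delta_pos":[[0,0,0],[0,0,0],[0,0,0],[0,0,0],[0,0,0]],"turn":[0,0,0,0,0]}' 40
python3 -m creep '{"hand":[30,30,30,30,30],"delta_pos":[[0,0,0],[0,0,0],[0,0,0],[0,0,0],[0,0,0]],"turn":[0,0,0,0,0]}' 40
python3 -m creep '{"hand":[30,30,30,30,30],"delta_pos":[[0,0,-0.01],[0,0,-0.02],[0,0,-0.035],[0,0,-0.035],[0,0,-0.035]],"turn":[0,0,0,0,0]}' 40
python3 -m creep '{"hand":[30,30,30,30,30],"delta_pos":[[0,0,-0.01],[0,0,0],[0.02,-0.0012,0],[0.035,-0.002,0],[0.04,-0.0024,0]],"turn":[0,0,0,0,0]}' 40
python3 -m creep '{"hand":[30,30,30,30,30],"delta_pos":[[0.04,-0.0024,0],[0.04,-0.0024,0],[0.04,-0.0024,0],[0.04,-0.0024,0],[0.04,-0.0024,0]],"turn":[0,0,0,0,0]}' 40
python3 -m creep '{"hand":[30,30,30,30,30],"delta_pos":[[0.04,-0.0024,0],[0.04,-0.0024,0],[0.038,-0.0022,0],[0.02,-0.0012,0],[0,0,0]],"turn":[0,0,0,0,0]}' 40
python3 -m creep '{"hand":[30,30,30,30,30],"delta_pos":[[0,0,0],[0,0,0],[0,0,0],[0,0,0],[0,0,0]],"turn":[0,0,0,0,0]}' 40
python3 - <<'E'
from m import *
go(.5335,.0208,.1367)
c=cam('scene');save(c,'s24.png')
E
```

```text
clock: 51.03
tcp_pos: [0.5078, -0.326, 0.1026]
orientation: [0.0, 0.752, 0.659, 0.0]
wrist_force: [0.3, -1.0, -0.9]
finger_gap: 0.0662
clock: 51.45
tcp_pos: [0.5079, -0.326, 0.1028]
orientation: [0.0, 0.752, 0.659, 0.0]
wrist_force: [0.4, 0.6, 1.9]
finger_gap: 0.0443
clock: 51.87
tcp_pos: [0.508, -0.3261, 0.1028]
orientation: [0.0, 0.752, 0.659, 0.0]
wrist_force: [0.4, 0.4, 3.3]
finger_gap: 0.0449
clock: 52.28
tcp_pos: [0.507, -0.3255, 0.2111]
orientation: [-0.001, 0.752, 0.659, -0.0]
wrist_force: [0.7, -0.5, -2.7]
finger_gap: 0.0451
clock: 52.7
tcp_pos: [0.5121, -0.2491, 0.2155]
orientation: [-0.002, 0.753, 0.658, -0.0]
wrist_force: [0.3, 0.2, -0.9]
finger_gap: 0.0451
clock: 53.12
tcp_pos: [0.5231, -0.0875, 0.2158]
orientation: [-0.002, 0.752, 0.659, -0.001]
wrist_force: [0.9, 0.6, -2.0]
finger_gap: 0.0449
clock: 53.53
tcp_pos: [0.531, 0.0242, 0.216]
orientation: [-0.002, 0.751, 0.661, -0.001]
wrist_force: [0.5, 0.5, -2.4]
finger_gap: 0.045
clock: 53.95
tcp_pos: [0.533, 0.0192, 0.2184]
orientation: [-0.0, 0.753, 0.658, -0.0]
wrist_force: [0.1, 0.6, -2.3]
finger_gap: 0.0451
t 53.95 tcp [0.533  0.0192 0.2184] gap 0.0451 F [ 0.1  0.6 -2.3]
[[0.134, 0.991, -0.0], [0.991, -0.134, 0.0], [0.0, -0.0, -1.0]] j [-0.11  0.24 -0.11  1.22  0.    1.59]
tool mm [ 1.7  0.3 81.7] units [0.0021 0.0004 0.1021] rows>= 2.269987613282663 yaw y -7.679464455491134
```

View pics/s24.png

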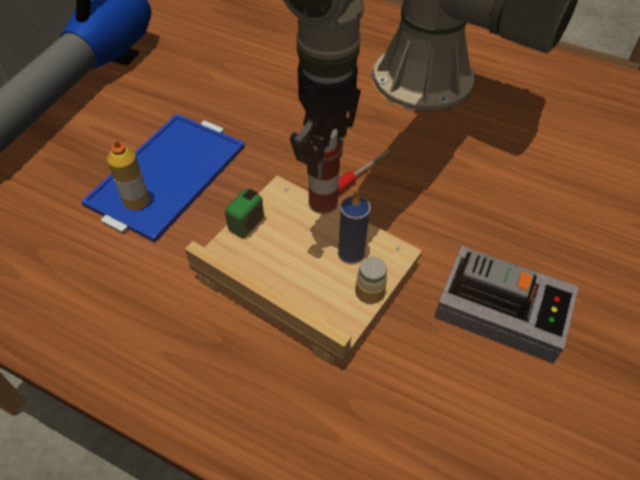

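```bash
python3 -m creep '{"hand":[30,30,30,30,30],"delta_pos":[[0.0014,0.0004,0.02],[0,0,0.03],[0,0,0.025],[0,0,0.01],[0,0,0]],"turn":[0,0,0,0,0]}' 40
python3 -m creep '{"hand":[30,30,30,30,30],"delta_pos":[[0,0,0],[0,0,0],[0,0,0],[0,0,0],[0,0,0]],"turn":[0,0,0,0,0]}' 40
python3 - <<'E'
from m import *
go(.5335,.0205,.1358)
E
```

```text
clock: 54.42
tcp_pos: [0.5319, 0.0209, 0.1485]
orientation: [-0.002, 0.753, 0.659, -0.001]
wrist_force: [0.3, 1.2, -2.1]
finger_gap: 0.0448
clock: 54.83
tcp_pos: [0.5341, 0.0211, 0.1515]
orientation: [0.001, 0.752, 0.659, 0.001]
wrist_force: [-0.4, 0.5, -2.1]
finger_gap: 0.0452
t 54.83 tcp [0.5341 0.0211 0.1515] gap 0.0452 F [-0.4  0.5 -2.1]
[[0.132, 0.991, 0.002], [0.991, -0.132, -0.0], [0.0, 0.002, -1.0]] j [-0.11  0.28 -0.23  1.06  0.    1.59]
tool mm [-0.7 -0.5 15.7] units [-0.0009 -0.0007  0.0196] rows>= 0.4366100665577785 yaw y -7.581618985378076
```

```bash
python3 -m creep '{"hand":[30,30,30,30,30],"delta_pos":[[-0.0008,0,0.007],[0,0,0.007],[0,0,0.004],[0,0,0],[0,0,0]],"turn":[0,0,0,0,0]}' 40
python3 -m creep '{"hand":[30,30,30,30,30],"delta_pos":[[0,0,0],[0,0,0.0012],[0,0,0],[0,0,0],[0,0,0]],"turn":[0,0,0,0,0]}' 40
python3 - <<'E'
from m import *
go(.5335,.0205,.1358)
E
```

```text
clock: 55.25
tcp_pos: [0.5331, 0.0206, 0.1358]
orientation: [-0.0, 0.752, 0.659, -0.0]
wrist_force: [-0.0, -0.1, -1.9]
finger_gap: 0.0449
clock: 55.67
tcp_pos: [0.5333, 0.0205, 0.1357]
orientation: [0.0, 0.752, 0.659, 0.0]
wrist_force: [-2.9, -0.0, 5.2]
finger_gap: 0.0445
t 55.67 tcp [0.5333 0.0205 0.1357] gap 0.0445 F [-2.9 -0.   5.2]
[[0.132, 0.991, 0.0], [0.991, -0.132, -0.0], [0.0, 0.0, -1.0]] j [-0.11  0.29 -0.25  1.03  0.    1.59]
tool mm [-0.   0.2 -0.1] units [-0.      0.0002 -0.0001] rows>= 0.004785298705445045 yaw y -7.585266310495455
```

```bash
python3 -m creep '{"hand":[50,55,60,66,66],"delta_pos":[[0,0,0],[0,0,0],[0,0,0],[0,0,0],[0,0,0]],"turn":[0,0,0,0,0]}' 40
python3 -m creep '{"hand":[66,66,66,66,66],"delta_pos":[[0,0,-0.01],[0,0,-0.02],[0,0,-0.035],[0,0,-0.035],[0,0,-0.03]],"turn":[0,0,0,0,0]}'
python3 -m creep '{"hand":[66,66,66,66,66],"delta_pos":[[0,0,0],[0,0,0],[-0.02,0.0064,0],[-0.0397,0.0126,0],[-0.0405,0.0128,0]],"turn":[0,0,0,0,0]}'
python3 -m creep '{"hand":[66,66,66,66,66],"delta_pos":[[-0.0405,0.0128,0],[-0.0405,0.0128,0],[-0.0405,0.0128,0],[-0.0405,0.0128,0],[-0.0405,0.0128,0]],"turn":[0,0,0,0,0]}'
python3 -m creep '{"hand":[66,66,66,66,66],"delta_pos":[[-0.0405,0.0128,0],[-0.0405,0.0128,0],[-0.0405,0.0128,0],[0,0,0],[0,0,0]],"turn":[0,0,0,0,0]}'
python3 -m creep '{"hand":[66,66,66,66,66],"delta_pos":[[0,0,0],[0,0,0],[0,0,0],[0,0,0],[0,0,0]],"turn":[0,0,0,0,0]}'
python3 - <<'E'
from m import *
go(.5952,-.3306,.1005)
for n,P,C in clouds(('scene','top'),'25'):
    print(n,'spray',circ(P,(.533,.02),.023,.075,.145),circ(P,(.5955,-.3306),.024,.04,.11)[0])
E
```

```text
clock: 56.08
tcp_pos: [0.5336, 0.0205, 0.1351]
orientation: [0.0, 0.752, 0.659, 0.0]
wrist_force: [0.7, -0.1, -0.2]
finger_gap: 0.0658
clock: 56.5
tcp_pos: [0.5336, 0.0205, 0.2415]
orientation: [0.0, 0.752, 0.659, 0.0]
wrist_force: [0.5, -0.3, -0.7]
finger_gap: 0.0659
clock: 56.92
tcp_pos: [0.5474, -0.062, 0.2383]
orientation: [-0.001, 0.751, 0.66, -0.0]
wrist_force: [-0.2, -0.9, -0.0]
finger_gap: 0.0661
clock: 57.33
tcp_pos: [0.5768, -0.2309, 0.2377]
orientation: [-0.001, 0.752, 0.659, -0.0]
wrist_force: [0.6, 0.1, 0.4]
finger_gap: 0.066
clock: 57.75
tcp_pos: [0.5942, -0.3317, 0.2365]
orientation: [-0.002, 0.753, 0.658, -0.0]
wrist_force: [-0.6, 0.5, 0.3]
finger_gap: 0.0659
clock: 58.17
tcp_pos: [0.5952, -0.329, 0.2398]
orientation: [0.0, 0.752, 0.659, 0.0]
wrist_force: [0.1, -0.8, -1.0]
finger_gap: 0.066
t 58.17 tcp [ 0.5952 -0.329   0.2398] gap 0.066 F [ 0.1 -0.8 -1. ]
[[0.131, 0.991, 0.0], [0.991, -0.131, -0.0], [-0.0, 0.0, -1.0]] j [-0.62  0.53  0.37  1.41  0.    1.08]
tool mm [-1.600e+00  1.000e-01  1.393e+02] units [-2.000e-03  1.000e-04  1.741e-01] rows>= 3.8687923609209585 yaw y -7.507375715135611
scene spray (array([0.53378013, 0.01953956]), np.int64(804), np.float64(0.0009088344521377026)) [ 0.59604118 -0.33073681]
top spray (array([0.53267857, 0.01950854]), np.int64(145), np.float64(0.0003063278054329387)) [ 0.59526669 -0.33070877]
```

View pics/scene25.png

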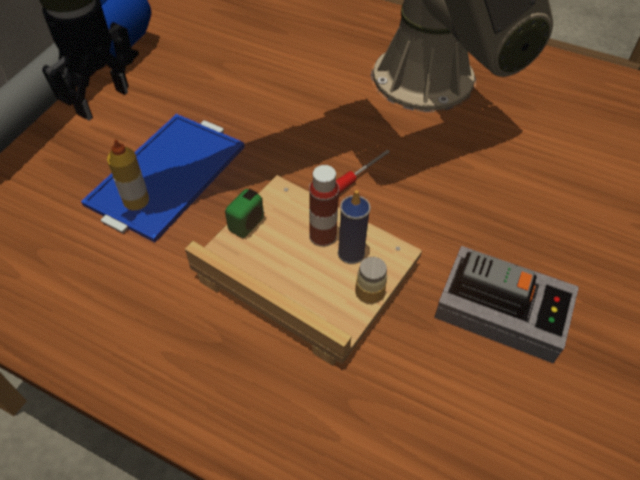

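```bash
python3 -m creep '{"hand":[66,66,66,66,66],"delta_pos":[[-0.001,0,0.02],[0,0,0.035],[0,0,0.04],[0,0,0.04],[0,0,0.025]],"turn":[0,0,0,0,0]}'
python3 -m creep '{"hand":[66,66,66,66,66],"delta_pos":[[0,0,0.01],[0,0,0],[0,0,0],[0,0,0],[0,0,0]],"turn":[0,0,0,0,0]}'
python3 -m creep '{"hand":[66,66,66,66,66],"delta_pos":[[0,0,0],[0,0,0],[0,0,0],[0,0,0],[0,0,0]],"turn":[0,0,0,0,0]}'
python3 - <<'E'
from m import *
go(.5952,-.3306,.1007)
c=cam('wrist');save(c,'w26.png')
E
```

```text
clock: 58.68
tcp_pos: [0.5937, -0.3297, 0.108]
orientation: [-0.002, 0.752, 0.659, -0.0]
wrist_force: [-0.1, -1.2, -0.2]
finger_gap: 0.066
clock: 59.1
tcp_pos: [0.5962, -0.3317, 0.1056]
orientation: [0.002, 0.752, 0.659, 0.0]
wrist_force: [0.1, -0.6, 0.3]
finger_gap: 0.066
clock: 59.52
tcp_pos: [0.595, -0.3308, 0.1034]
orientation: [0.0, 0.752, 0.659, 0.0]
wrist_force: [-0.4, 0.2, -0.5]
finger_gap: 0.066
t 59.52 tcp [ 0.595  -0.3308  0.1034] gap 0.066 F [-0.4  0.2 -0.5]
[[0.132, 0.991, 0.0], [0.991, -0.132, -0.0], [0.0, 0.0, -1.0]] j [-0.63  0.58  0.12  1.11  0.    1.08]
tool mm [0.3 0.2 2.7] units [0.0003 0.0002 0.0034] rows>= 0.07545219787037219 yaw y -7.5842557926576735
```

View pics/w26.png

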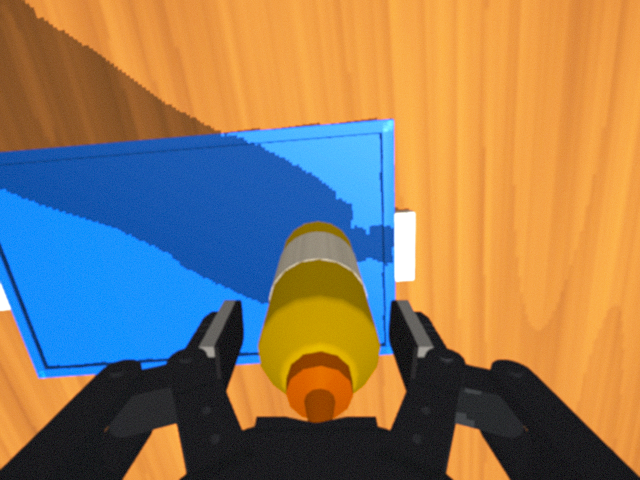

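```bash
python3 -m creep '{"hand":[66,60,54,44,30],"delta_pos":[[0.0003,0,0.0032],[0,0,0],[0,0,0],[0,0,0],[0,0,0]],"turn":[0,0,0,0,0]}' 40
python3 -m creep '{"hand":[30,30,30,30,30],"delta_pos":[[0,0,0],[0,0,0],[0,0,0],[0,0,0],[0,0,0]],"turn":[0,0,0,0,0]}' 40
python3 -m creep '{"hand":[30,30,30,30,30],"delta_pos":[[0,0,-0.01],[0,0,-0.02],[0,0,-0.035],[0,0,-0.04],[0,0,-0.035]],"turn":[0,0,0,0,0]}' 40
python3 -m creep '{"hand":[30,30,30,30,30],"delta_pos":[[0,0,-0.01],[0,0,0],[0.02,-0.0077,0],[0.035,-0.0135,0],[0.038,-0.0146,0]],"turn":[0,0,0,0,0]}' 40
python3 -m creep '{"hand":[30,30,30,30,30],"delta_pos":[[0.038,-0.0146,0],[0.038,-0.0146,0],[0.038,-0.0146,0],[0.038,-0.0146,0],[0.038,-0.0146,0]],"turn":[0,0,0,0,0]}' 40
python3 -m creep '{"hand":[30,30,30,30,30],"delta_pos":[[0.038,-0.0146,0],[0.031,-0.0126,0],[0,0,0],[0,0,0],[0,0,0]],"turn":[0,0,0,0,0]}' 40
python3 -m creep '{"hand":[30,30,30,30,30],"delta_pos":[[0,0,0],[0,0,0],[0,0,0],[0,0,0],[0,0,0]],"turn":[0,0,0,0,0]}' 40
python3 - <<'E'
from m import *
go(.5246,-.0371,.1337)
c=cam('scene');save(c,'s27.png')
E
```

```text
clock: 59.98
tcp_pos: [0.5952, -0.3306, 0.1007]
orientation: [0.0, 0.752, 0.659, 0.0]
wrist_force: [0.1, -0.7, 1.2]
finger_gap: 0.0471
clock: 60.4
tcp_pos: [0.5951, -0.3306, 0.1007]
orientation: [0.0, 0.752, 0.659, 0.0]
wrist_force: [0.4, -0.4, -0.6]
finger_gap: 0.0469
clock: 60.82
tcp_pos: [0.5944, -0.3302, 0.2142]
orientation: [-0.001, 0.752, 0.659, -0.0]
wrist_force: [1.4, -0.4, -2.2]
finger_gap: 0.0469
clock: 61.23
tcp_pos: [0.5751, -0.2528, 0.2175]
orientation: [-0.002, 0.753, 0.658, -0.001]
wrist_force: [0.7, 1.2, -1.0]
finger_gap: 0.047
clock: 61.65
tcp_pos: [0.5366, -0.0928, 0.2183]
orientation: [-0.002, 0.752, 0.659, -0.001]
wrist_force: [-0.1, 1.3, -2.7]
finger_gap: 0.0467
clock: 62.07
tcp_pos: [0.5238, -0.0371, 0.2194]
orientation: [-0.001, 0.752, 0.659, -0.001]
wrist_force: [-0.1, -1.0, -2.0]
finger_gap: 0.0469
clock: 62.48
tcp_pos: [0.5244, -0.0377, 0.2206]
orientation: [-0.0, 0.753, 0.658, 0.0]
wrist_force: [-0.4, 0.0, -1.7]
finger_gap: 0.0469
t 62.48 tcp [ 0.5244 -0.0377  0.2206] gap 0.0469 F [-0.4  0.  -1.7]
[[0.133, 0.991, -0.0], [0.991, -0.133, 0.0], [0.0, -0.0, -1.0]] j [-0.22  0.23 -0.12  1.22  0.    1.48]
tool mm [ 0.6  0.1 86.9] units [7.000e-04 1.000e-04 1.086e-01] rows>= 2.4132356652449447 yaw y -7.638580001300741
```

View pics/s27.png

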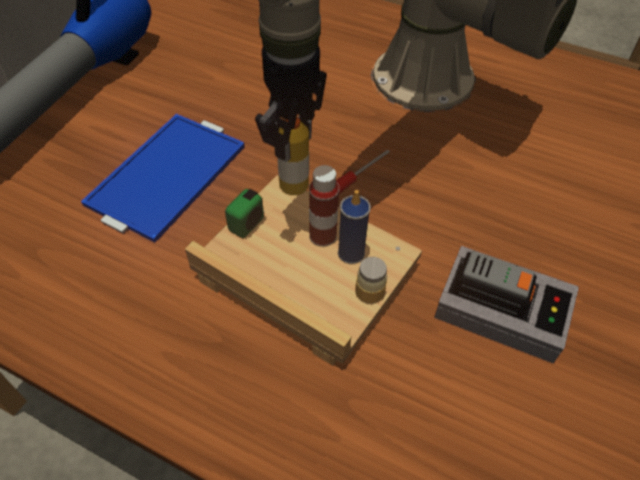

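```bash
python3 -m creep '{"hand":[30,30,30,30,30],"delta_pos":[[0,0,0.02],[0,0,0.03],[0,0,0.03],[0,0,0.01],[0,0,0]],"turn":[0,0,0,0,0]}' 40
python3 -m creep '{"hand":[30,30,30,30,30],"delta_pos":[[0,0,0],[0,0,0],[0,0,0],[0,0,0],[0,0,0]],"turn":[0,0,0,0,0]}' 40
python3 - <<'E'
from m import *
go(.5246,-.0372,.1337)
E
```

```text
clock: 62.95
tcp_pos: [0.5225, -0.0368, 0.1465]
orientation: [-0.002, 0.752, 0.659, -0.001]
wrist_force: [0.2, 0.9, -2.7]
finger_gap: 0.0464
clock: 63.37
tcp_pos: [0.525, -0.0372, 0.1497]
orientation: [0.001, 0.752, 0.659, 0.001]
wrist_force: [0.2, 0.1, -2.2]
finger_gap: 0.0469
t 63.37 tcp [ 0.525  -0.0372  0.1497] gap 0.0469 F [ 0.2  0.1 -2.2]
[[0.132, 0.991, 0.002], [0.991, -0.132, -0.0], [-0.0, 0.002, -1.0]] j [-0.22  0.27 -0.25  1.05  0.    1.48]
tool mm [-0.  -0.4 16. ] units [-0.0001 -0.0005  0.02  ] rows>= 0.4435452930936108 yaw y -7.578908877121666
```

```bash
python3 -m creep '{"hand":[30,30,30,30,30],"delta_pos":[[0,0,0.007],[0,0,0.007],[0,0,0.0045],[0,0,0],[0,0,0]],"turn":[0,0,0,0,0]}' 40
python3 -m creep '{"hand":[30,30,30,30,30],"delta_pos":[[0,0,0],[0,0,0.0012],[0,0,0],[0,0,0],[0,0,0]],"turn":[0,0,0,0,0]}' 40
python3 - <<'E'
from m import *
go(.5246,-.0372,.1337)
E
```

```text
clock: 63.78
tcp_pos: [0.5241, -0.037, 0.1336]
orientation: [-0.0, 0.752, 0.659, -0.0]
wrist_force: [0.3, 0.6, 0.0]
finger_gap: 0.0465
clock: 64.2
tcp_pos: [0.5242, -0.0371, 0.1336]
orientation: [0.0, 0.752, 0.659, 0.0]
wrist_force: [-1.4, 0.2, 7.1]
finger_gap: 0.0467
t 64.2 tcp [ 0.5242 -0.0371  0.1336] gap 0.0467 F [-1.4  0.2  7.1]
[[0.132, 0.991, 0.0], [0.991, -0.132, -0.0], [0.0, 0.0, -1.0]] j [-0.22  0.28 -0.28  1.02  0.    1.48]
tool mm [-0.1  0.4 -0.1] units [-0.0001  0.0005 -0.0002] rows>= 0.011483045479416833 yaw y -7.5821881008370395
```

Release, rise, and pull back for a clear final look.

```bash
python3 -m creep '{"hand":[50,55,60,66,66],"delta_pos":[[0,0,0],[0,0,0],[0,0,0],[0,0,0],[0,0,0]],"turn":[0,0,0,0,0]}' 40
python3 -m creep '{"hand":[66,66,66,66,66],"delta_pos":[[0,0,-0.01],[0,0,-0.02],[0,0,-0.035],[0,0,-0.035],[0,0,-0.035]],"turn":[0,0,0,0,0]}'
python3 -m creep '{"hand":[66,66,66,66,66],"delta_pos":[[0,0,-0.02],[0,0,0],[-0.03,0,0],[-0.04,0,0],[-0.04,0,0]],"turn":[0,0,0,0,0]}'
python3 -m creep '{"hand":[66,66,66,66,66],"delta_pos":[[-0.04,0,0],[-0.04,0,0],[-0.02,0,0],[0,0,0],[0,0,0]],"turn":[0,0,0,0,0]}'
python3 -m creep '{"hand":[66,66,66,66,66],"delta_pos":[[0,0,0],[0,0,0],[0,0,0],[0,0,0],[0,0,0]],"turn":[0,0,0,0,0]}'
python3 - <<'E'
from m import *
st()
for n,P,C in clouds(('scene','top'),'28'):
    for k,xy,r in (('oil',(.544,.078),.022),('spray',(.533,.02),.023),('glue',(.5252,-.037),.024)):
        x=xy
        for _ in range(3): x,m,e=circ(P,x,r,.06,.145)
        print(n,k,np.round(x,4),round(e,4),P[np.hypot(*(P[:,:2]-x).T)<.02][:,2].max().round(4))
    print('jar',circ(P,(.61,.137),.023,.055,.1)[0],'tape',rect(P,.095,.115,(.5,.65,-.15,-.07)))
    print('bat',rect(P,.085,.1,(.45,.57,.22,.4)))
E
```

```text
clock: 64.62
tcp_pos: [0.5243, -0.0371, 0.1327]
orientation: [-0.0, 0.752, 0.659, -0.0]
wrist_force: [-0.1, 0.4, 0.4]
finger_gap: 0.0661
clock: 65.03
tcp_pos: [0.524, -0.037, 0.2425]
orientation: [-0.0, 0.752, 0.659, -0.0]
wrist_force: [0.8, 0.3, 0.1]
finger_gap: 0.0662
clock: 65.45
tcp_pos: [0.5124, -0.1245, 0.2567]
orientation: [-0.0, 0.752, 0.66, -0.0]
wrist_force: [0.3, -0.6, -0.2]
finger_gap: 0.0661
clock: 65.87
tcp_pos: [0.5016, -0.2042, 0.2562]
orientation: [-0.001, 0.753, 0.658, -0.0]
wrist_force: [1.0, 1.1, 0.0]
finger_gap: 0.066
clock: 66.28
tcp_pos: [0.5023, -0.2028, 0.257]
orientation: [0.0, 0.752, 0.659, 0.0]
wrist_force: [-0.5, 0.5, 0.6]
finger_gap: 0.0663
t 66.28 tcp [ 0.5023 -0.2028  0.257 ] gap 0.0663 F [-0.5  0.5  0.6]
[[0.131, 0.991, 0.0], [0.991, -0.131, 0.0], [0.0, 0.0, -1.0]] j [-0.53  0.24 -0.01  1.32  0.    1.17]
scene oil [0.5446 0.0774] 0.0008 0.1944
scene spray [0.534 0.018] 0.0045 0.1968
scene glue [ 0.5257 -0.0373] 0.001 0.1935
jar [0.60003357 0.13532675] tape (array([ 575.5, -105.3]), array([37.6, 61. ]), 83.6, 664, 0.1017)
bat (array([509.7, 304.3]), array([52.9, 98. ]), 2.1, 1866, 0.0915)
top oil [0.5439 0.0775] 0.0003 0.196
top spray [0.5327 0.0192] 0.0021 0.1993
top glue [ 0.5246 -0.0373] 0.0018 0.1965
jar [0.59960568 0.13578165] tape (array([ 571.2, -106.8]), array([39. , 62.8]), 84.9, 687, 0.1029)
bat (array([507., 303.]), array([50.4, 99.8]), 2.4, 1540, 0.0931)
```

View pics/scene28.png

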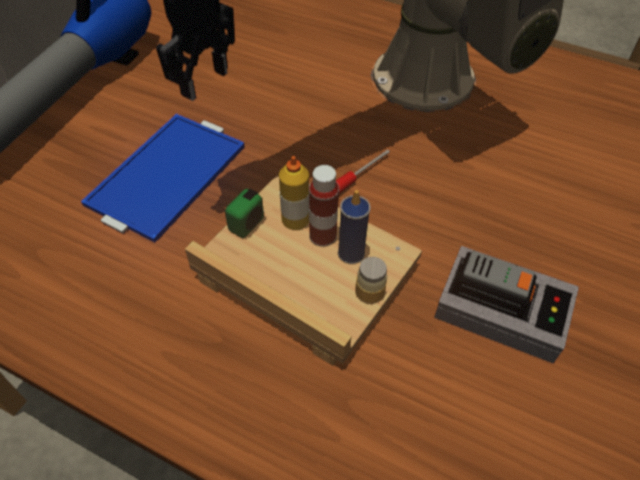

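View pics/top28.png

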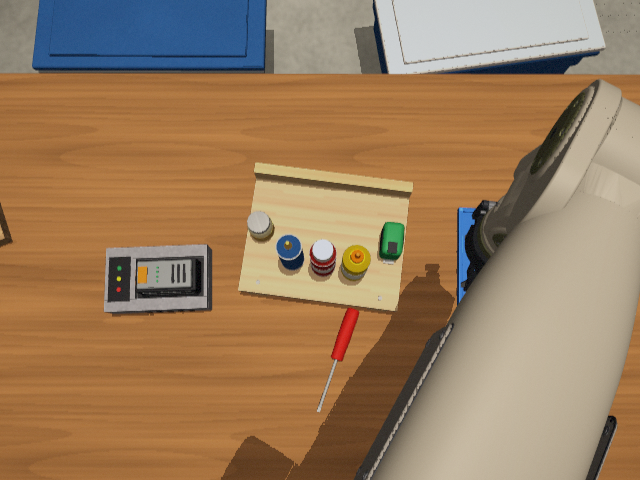

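All three stand back in place (within about 1 mm), the battery is seated with its latch towards the lamps, the jar and tape measure are unmoved, and the arm is clear of everything.

```bash
python3 -c "
from workcell import env
print(env.hand_in())"
```

```text
the job is handed in; nothing more can be done
None
```

The job is done and handed in at about 66 s of the 149 s allowed. I set the glue bottle, spray can and oil can upright on the lid. I then put the battery in the charger dock, orange latch end towards the lamps, and stood the three back on the shelf in the order oil, spray, glue.

**Last checks, from the scene and top cameras:**
- **Cans and bottle:** all three are upright and within about 1 mm of where they started. The spray can's last fit was noisier (up to 4.5 mm scatter). A cleaner fit just after I placed it put it within about 1 mm.
- **Battery:** its top is level at 91.5 mm (scene) and 93 mm (top), against 93 mm expected when fully seated. It sits inside the dock on all sides.
- **Jar and tape measure:** unmoved, within the camera error of about 1 mm.
- **Forces:** wrist force stayed at or below about 13 N in every reading, and nothing was knocked over.

No check failed. The two cameras differ by 1 to 4 mm on some positions, which I put down to calibration. The robot was touching nothing at hand-in.

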